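Assemble the take-away breakfast pot

ROBOT

A 7-joint arm with a two-finger parallel gripper is mounted at the origin on the work surface. World frame = base frame: x ahead of the robot, y to its left, z up, the work surface at z = 0. Lengths are in m, angles in rad, forces in N, time in s.
With the tool pointing down it reaches from about 0.4 to 0.85 m from the base axis. Payload 4.5 kg.
Tool frame: the origin (TCP) lies at the very end of the fingers, on their centre line; the grasp point (between the pads) lies 19 mm behind it (r.pinch_z is the distance from the TCP to the grasp point, in m); x points along the fingers, y is the direction in which the jaws open and shut, and the axes are right-handed (so a half turn about x gives the same grasp; the last joint's range is limited). The gripper opens to 88 mm and grips with 3 to 60 N. Pads are 18 mm wide; open, the fingers measure 123 mm over their backs; the gripper's body (75 mm by 187 mm) begins 45 mm behind the grasp point.
Start: joints at [1.191, 0.689, -0.195, 1.565, 0.157, 0.902, -0.215], TCP at [0.251, -0.572, 0.239] pointing down, gripper open.
Joint ranges: [-3.01, 3.01], [-0.46, 2.08], [-1.47, 1.51], [0.13, 2.56], [-1, 4.14], [0.04, 2.09], [-2.66, 2.66]. Speed limits (rad/s): [2.57, 2.57, 3.14, 3.14, 3.14, 3.14, 3.14].

INTERFACE

Orientations are given as a unit quaternion [x, y, z, w].
In Python, from plant import telemetry, cams, job, r gives the robot as it stands.
- The arm moves only by the tool send_rows, never from a script. Its argument "commands" is one flat list of numbers, 7 for each row, row after row: the shift along the world's x, y, z as a fraction of full scale, then the turn, a rotation vector about the world's x, y, z as a fraction of full scale, then the closure, from 0 (fully open) to 1 (shut). In form: [dx, dy, dz, wx, wy, wz, claw, dx, dy, dz, wx, wy, wz, claw, ...]. A call has 1 to 12 rows; each row shifts and turns the pose as measured when the row begins; what a row does not reach is not made up. Full scale, the value 1, is 250 mm for a shift and 90 degrees for a turn. A row lasts 1/10 s, in which the tool goes at most 50 mm and 8.59 degrees, less where a joint would pass 70% of its speed; a pose out of reach is approached as far as the arm can. A call with a number of a shift or a turn outside -1 to 1 is refused whole. A call with a gripper value outside its range is refused whole. The fingers move at their own pace and stop on an object; "newtons" is the grip in N (left out, the last holds). Time passes only in rows, so rows that do not move let the fingers close. It gives the time, the measured TCP pose, the force and the opening at its end, in the units of the state.
- telemetry.get_state(): the state, without advancing time (a new reading comes with each control period).
- cams.snapshot(name): name is "scene" or "top"; returns a dict with "image" (480x640x3 uint8, blue, green, red), "intrinsics" (3x3 intrinsics, pixels), "world_to_cam" (4x4, takes a point from world to camera coordinates). Camera axes: x right, y down, z forward; pixel columns grow to the right and rows downward; lengths in m; the calibration is good to about 2 mm. A picture is of the moment at which its call begins. There is no depth.
- job.finish_job(): hands the job in, once; it reports no verdict.
The state is a dict: "clock": time; "q": joint angles; "qd": joint speeds; "joint_torque": joint torques, N m; "tool_pos": TCP position; "eef_rot": TCP orientation; "contact_force": force on the tool from outside, world axes, zero at the start; "moment": the same for the moment, N m; "opening": opening from 0.0 (shut) to 1.0 (fully open).
Only numpy, scipy, OpenCV 4.12 (cv2) and the standard library are available. Lean on these libraries where they do the work, as an engineer would, in place of code of your own. Each camera call takes 0.05 s, during which the arm holds its last target.

TASK

Put the washed take-away breakfast pot together on the cork mat, bottom to top and letting go of each part before fetching the next: stand the blue cup upright in the middle of the mat, nest inside it whichever of the two inserts (orange or green) drops fully into the cup, seat the yellow tub on top of that, and close it with the red lid, every part upright and fully home. Leave the insert that does not fit standing upright on the bare worktop away from the mat, and do not disturb the wooden pepper mill or the amber jar.

Things in the scene. Friction and masses are not known exactly. Their poses are not given: they have to be found in the camera images.
- mat: fixed round cork mat, 96 mm across and 4 mm thick, flat on the worktop; the pot is to be put together on it. Origin: centre of its underside, z up
- cup: loose blue plastic cup, a straight open cylinder 66 mm outside diameter, 72 mm tall, 60 mm inside diameter (3 mm wall), inner floor 4 mm up; stands upright, about 100 g. Origin: centre of its underside, z up along its axis. Round: yaw means nothing. Pinch it across the outside of the rim
- insert_orange: loose orange plastic insert, 78 mm tall, upright, about 70 g: lower body 52 mm in diameter, 44 mm tall; above it a step out to a straight collar 66 mm outside, 34 mm tall, 60 mm inside at its open mouth. The lower body goes in the cup; home, the step rests on the cup's rim, its origin 28 mm above the cup's. Origin: centre of its underside, z up. Pinch the collar, at most 30 mm below its rim
- insert_green: loose green plastic insert from a larger pot, 78 mm tall, stands upright, about 70 g: a lower body 64 mm in diameter and 44 mm tall, then a collar 68 mm in outside diameter and 34 mm tall. Its lower body is too wide for the cup's 60 mm mouth. Origin: centre of its underside, z up along its axis
- tub: loose yellow plastic tub, 50 mm tall, upright, about 60 g: a foot 52 mm in diameter, 6 mm tall, above it a straight wall 66 mm outside, 60 mm inside at its open mouth. The foot drops into the mouth of the orange insert; home, the tub's origin is 72 mm above the insert's. Origin: centre of its underside, z up. Pinch it across the wall
- lid: loose red plastic lid, right way up, about 50 g: a plug 52 mm in diameter, 6 mm tall, on it a disc 66 mm in diameter, 6 mm thick, on that a round knob 20 mm in diameter, 24 mm tall (top 36 mm above the origin). The plug drops into the mouth of the tub; home, the lid's origin is 44 mm above the tub's. Origin: centre of its underside, z up. Pinch the knob from above
- mill: bystander: dark wooden pepper mill with a steel top, 50 mm in diameter, 102 mm tall, stands loose; to be left alone. Origin: centre of its underside
- jar: bystander: amber glass jar with a dark lid, 58 mm in diameter, 85 mm tall, stands loose; to be left alone. Origin: centre of its underside
Mind the look-alikes: they are no part of the job. There is more than one size of the cup; the job needs the smallest.

How it is judged:
By the outcome, as a careful person would: the job done as asked, in the order asked, and still so for the second after the job is handed in, with the robot touching nothing.
It also fails if it takes over 109 s, if anything falls off the work surface, if the arm or the gripper's body presses on something with over 40 N, if the wrist force passes 120 N, or if a joint passes its speed limit or range.

## Working session

There is one attempt and no reset: what is moved stays moved. The work goes in short steps, Python scripts to look and compute and a tool call to move; the robot and the scene stay as the last step left them, time stands still between calls to the robot, and variables do not carry over. Pictures are saved under pics/ and viewed, and the job is handed in when it is done.

Besides the shell and the picture viewer there is one more tool, called after "Emit:" by a JSON object that holds its "method" and its "body". send_rows: Moves the arm, as the interface text tells. Its arguments: {"type":"object","properties":{"commands":{"type":"array"},"newtons":{"type":"number"}},"required":["commands"]}

```bash
mkdir -p pics; ls
python3 - <<'E'
from plant import telemetry, cams, job, r
import cv2
s=telemetry.get_state(); print(s)
for n in("scene","top"):
    d=cams.snapshot(n); cv2.imwrite(f"pics/{n}0.png",d["image"]); print(d["intrinsics"],d["world_to_cam"])
E
```

```text
pics
{'clock': 0.0, 'q': array([ 1.19079869,  0.69000354, -0.19448835,  1.56634011,  0.15733769,
        0.90247844, -0.21511862]), 'qd': array([-0.00106513, -0.00106913,  0.00109875, -0.00060093,  0.0009101 ,
        0.00149561, -0.00014667]), 'joint_torque': array([ 3.15486568e-04, -5.27562189e+01, -1.26658145e+00, -1.53428864e+01,
       -5.25982899e-02,  6.58830293e-03,  2.05284255e-04]), 'tool_pos': array([ 0.2509883 , -0.57170619,  0.23789822]), 'eef_rot': array([-0.69182796, -0.14590153,  0.69221363, -0.14466205]), 'contact_force': array([-0.09714744, -0.56117558,  0.03546137]), 'moment': array([ 0.01327936, -0.02543246, -0.03363548]), 'opening': 0.9995279223712148}
[[488.4458602    0.         314.60174534]
 [  0.         488.4458602  242.5722609 ]
 [  0.           0.           1.        ]] [[-0.13478151  0.99074047 -0.0163483   0.12784318]
 [ 0.71539582  0.08588109 -0.69342142 -0.33449333]
 [-0.68559665 -0.10515589 -0.72034677  1.21830666]
 [ 0.          0.          0.          1.        ]]
[[489.4688577    0.         325.89691786]
 [  0.         489.4688577  241.12713325]
 [  0.           0.           1.        ]] [[-0.15060665 -0.98859076 -0.00243927  0.01624742]
 [-0.96475945  0.14751372 -0.21789656  0.47903957]
 [ 0.21577035 -0.03046337 -0.97596882  0.88181779]
 [ 0.          0.          0.          1.        ]]
```

View pics/scene0.png

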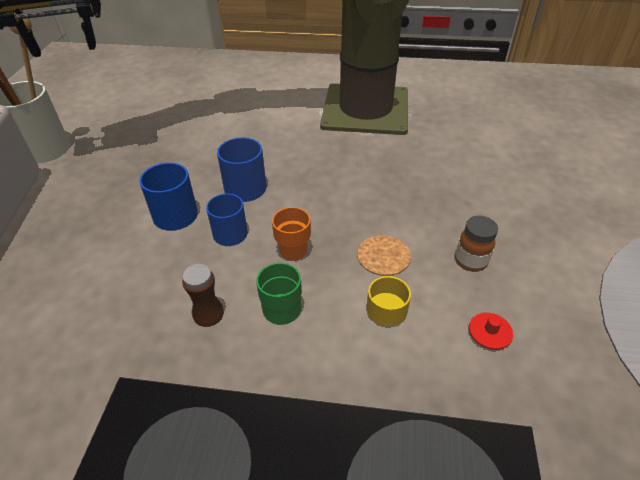

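View pics/top0.png

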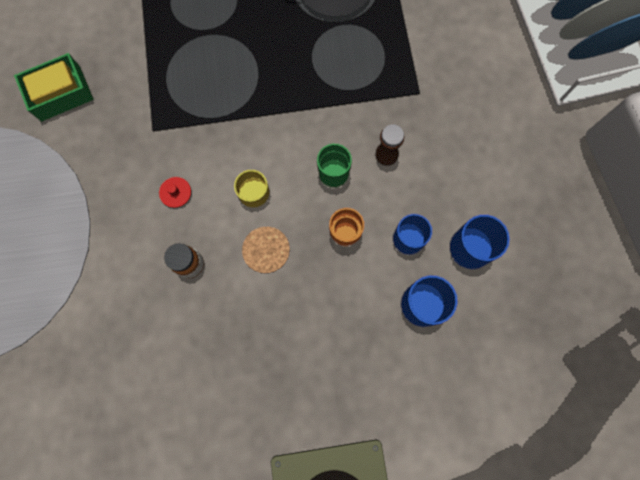

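The scene view shows three blue cups at (168,196), (242,169) and (227,220), which are (484,240), (431,302) and (413,234) in the top view. The one at scene (227,220) and top (413,234) looks the smallest. I'll measure them all and check a crop.

```bash
cat > h.py <<'E'
import numpy as np, cv2
from scipy.optimize import least_squares
from plant import telemetry, cams
RNG={'blue':((105,120,40),(125,255,255)),'orange':((5,190,90),(14,255,255)),'green':((55,120,30),(75,255,255)),'yellow':((24,150,80),(32,255,255)),'red':((0,200,90),(3,255,255))}
def snap(n,f=None):
    d=cams.snapshot(n)
    if f: cv2.imwrite(f"pics/{f}.png",d["image"])
    return d
def cast(d,px,z):
    K=d["intrinsics"];T=d["world_to_cam"];R=T[:3,:3];c=-R.T@T[:3,3]
    px=np.atleast_2d(px).astype(float)
    ray=(R.T@np.linalg.inv(K)@np.c_[px,np.ones(len(px))].T).T
    return c+ray*((z-c[2])/ray[:,2])[:,None],c
def proj(d,p):
    T=d["world_to_cam"];q=d["intrinsics"]@(T[:3,:3]@np.asarray(p)+T[:3,3]);return q[:2]/q[2]
def blobs(d,col,amin=200):
    hsv=cv2.cvtColor(d["image"],cv2.COLOR_BGR2HSV)
    m=cv2.inRange(hsv,*map(np.array,RNG[col]))
    if col=='red': m|=cv2.inRange(hsv,np.array((176,200,90)),np.array((180,255,255)))
    m=cv2.morphologyEx(m,cv2.MORPH_CLOSE,np.ones((3,3)))
    cs,_=cv2.findContours(m,cv2.RETR_EXTERNAL,cv2.CHAIN_APPROX_NONE)
    return [c for c in cs if cv2.contourArea(c)>amin]
def rim(d,cnt,z,R=None):
    """circle on plane z through the hull points on the far side from the camera"""
    h=cnt.reshape(-1,2)
    P,c=cast(d,h,z);P=P[:,:2]
    hull=cv2.convexHull(P.astype(np.float32)).reshape(-1,2)
    cen=P.mean(0)
    for _ in range(8):
        u=(cen-c[:2])/np.linalg.norm(cen-c[:2])
        a=(P-cen)@u; on=P[a>0.1*abs(a).max()]
        # outermost only
        f=lambda v:np.hypot(*(on-v[:2]).T)-(v[2] if R is None else R)
        s=least_squares(f,[*cen,.035],loss='soft_l1',f_scale=.002);cen=s.x[:2]
    return cen,(s.x[2] if R is None else R),np.sqrt(np.mean(f(s.x)**2))
E
python3 - <<'E'
from h import *
dd={n:snap(n) for n in("scene","top")}
H=dict(blue=.072,orange=.078,green=.078,yellow=.05,red=.012)
for n,d in dd.items():
    for col,z in H.items():
        for c in blobs(d,col):
            u=c.reshape(-1,2).mean(0).round()
            print(n,col,u,cv2.contourArea(c),*[np.round(x,4) for x in rim(d,c,z)])
d=dd['scene']; c=d["image"][120:260,120:320]; a=cv2.resize(c,None,fx=4,fy=4,interpolation=cv2.INTER_CUBIC)
cv2.imwrite("pics/cups.png",a[:560,:800])
# mat by hue-ish around (266,250)
hsv=cv2.cvtColor(dd['top']["image"],cv2.COLOR_BGR2HSV);print(hsv[250,266],hsv[290,300])
print('cam',[cast(x,[[0,0]],0)[1] for x in dd.values()])
E
```

```text
scene blue [169. 195.] 2800.0 [ 0.4075 -0.3614] 0.045 0.0008
scene blue [235. 190.] 3943.5 [ 0.3075 -0.2387] 0.0454 0.001
scene orange [292. 232.] 1473.5 [ 0.5024 -0.1002] 0.0321 0.0007
scene green [281. 293.] 1968.5 [ 0.6317 -0.0973] 0.0325 0.0005
scene yellow [389. 293.] 1072.5 [0.6139 0.0713] 0.0316 0.0005
scene red [491. 331.] 1103.5 [0.6385 0.2299] 0.0311 0.0005
top blue [429. 301.] 2094.5 [ 0.3354 -0.2313] 0.0429 0.0004
top blue [479. 242.] 2240.0 [ 0.4345 -0.3517] 0.0429 0.0005
top blue [412. 234.] 1084.0 [ 0.4672 -0.223 ] 0.0313 0.0006
top blue [606.  42.] 252.0 [-60.8559  67.8026] 0.035 nan
top blue [574.   6.] 225.5 [-216.3      12.5134] 0.035 nan
top green [334. 164.] 1044.5 [ 0.6274 -0.095 ] 0.031 0.0006
top green [53. 87.] 3077.0 [0.8667 0.4359] 0.0652 0.0072
top yellow [252. 188.] 294.0 [0.6111 0.0735] 0.0279 0.009
top yellow [47. 80.] 1005.5 [0.8972 0.4624] 0.0436 0.0068
[ 14 115 184] [ 15  31 130]
cam [array([1.09179299, 0.03017937, 0.64774845]), array([ 0.27433478, -0.02773972,  0.96504738])]
  return _methods._mean(a, axis=axis, dtype=dtype,
  ret = ret.dtype.type(ret / rcount)
```

View pics/cups.png

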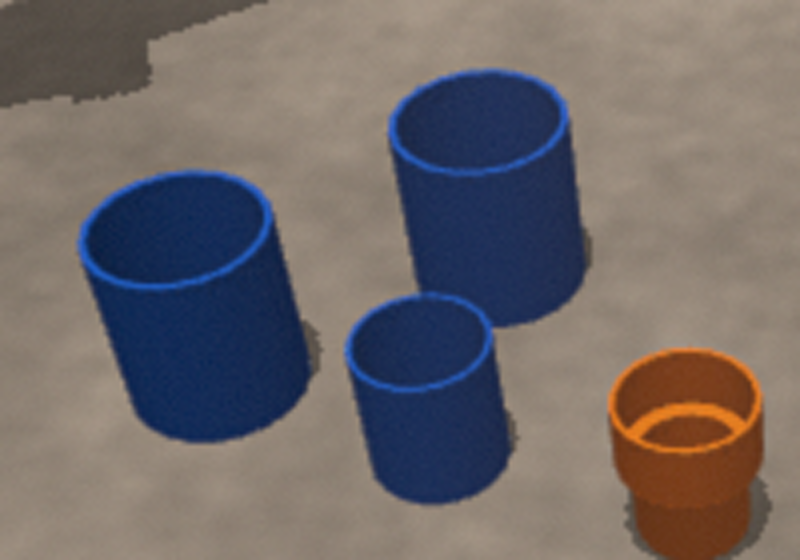

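The crop shows the small cup at lower middle (scene 227,220). Its measured radius is 31 mm, against 43–45 mm for the other two, so it fits the 66 mm cup. The masks for orange, red, yellow and the mat need adjusting in the top view.

```bash
python3 - <<'E'
import re
s=open('h.py').read()
s=s.replace("'orange':((5,190,90)","'orange':((5,190,60)").replace("'yellow':((24,150,80),(32","'yellow':((22,120,60),(34").replace("'red':((0,200,90)","'red':((0,180,60)")
s=s.replace("RNG={","RNG={'mat':((8,75,120),(20,170,255)),")
open('h.py','w').write(s)
E
python3 - <<'E'
from h import *
dd={n:snap(n) for n in("scene","top")}
for (x,y) in [(346,213),(346,230),(175,185),(165,195),(252,174),(250,195),(238,187)]: print((x,y),cv2.cvtColor(dd['top']["image"],cv2.COLOR_BGR2HSV)[y,x])
H=dict(orange=.078,yellow=.05,red=.012,mat=.004,green=.078,blue=.072)
for n,d in dd.items():
    for col,z in H.items():
        for c in blobs(d,col,300):
            u=c.reshape(-1,2).mean(0).round()
            if u[1]<110 : continue
            if n=='scene' and u[1]>400: continue
            e=cv2.fitEllipse(c)
            print(n,col,u,cv2.contourArea(c),*[np.round(x,4) for x in rim(d,c,z)],'ell',cast(d,e[0],z)[0].round(4))
E
```

```text
(346, 213) [ 10 182 119]
(346, 230) [ 16 161 195]
(175, 185) [  1 194 170]
(165, 195) [  1 195 188]
(252, 174) [ 22 162  82]
(250, 195) [ 29 145 197]
(238, 187) [ 21 177  72]
scene orange [292. 232.] 1473.5 [ 0.5022 -0.1001] 0.0319 0.0007 ell [[ 0.5281 -0.0945  0.078 ]]
scene yellow [388. 300.] 1699.5 [0.6142 0.0712] 0.0324 0.0005 ell [[0.6298 0.0702 0.05  ]]
scene red [491. 330.] 1157.0 [0.6381 0.2301] 0.0316 0.0004 ell [[0.6395 0.2301 0.012 ]]
scene mat [383. 256.] 1656.0 [0.4917 0.0623] 0.0471 0.0006 ell [[0.4944 0.0625 0.004 ]]
scene green [281. 293.] 1969.0 [ 0.6317 -0.0973] 0.0325 0.0005 ell [[ 0.654  -0.0927  0.078 ]]
scene blue [169. 195.] 2800.5 [-484.1468 -243.6274] 0.035 nan ell [[ 0.457  -0.3334  0.072 ]]
scene blue [235. 190.] 3946.0 [ 0.3084 -0.2385] 0.0461 0.001 ell [[ 0.4206 -0.2168  0.072 ]]
top yellow [252. 188.] 930.5 [0.6119 0.0736] 0.0305 0.0005 ell [[0.6046 0.0719 0.05  ]]
top red [175. 192.] 657.0 [0.634  0.2324] 0.0299 0.0005 ell [[0.6333 0.2321 0.012 ]]
top mat [265. 249.] 1688.0 [0.4888 0.065 ] 0.047 0.0006 ell [[0.4884 0.0649 0.004 ]]
top mat [346. 224.] 912.0 [ 0.5151 -0.1037] 0.036 0.0005 ell [[ 0.5161 -0.1041  0.004 ]]
top green [334. 164.] 1046.5 [ 0.6272 -0.095 ] 0.0312 0.0007 ell [[ 0.6178 -0.0932  0.078 ]]
top blue [429. 301.] 2095.5 [ 0.3354 -0.2313] 0.0429 0.0004 ell [[ 0.3329 -0.2245  0.072 ]]
top blue [479. 242.] 2240.0 [  907.3487 -1689.9901] 0.035 nan ell [[ 0.428  -0.3391  0.072 ]]
top blue [412. 233.] 1083.5 [ 0.4674 -0.2231] 0.0311 0.0006 ell [[ 0.4617 -0.2178  0.072 ]]
  return _methods._mean(a, axis=axis, dtype=dtype,
  ret = ret.dtype.type(ret / rcount)
```

Run:
```python
from h import *
dd={n:snap(n) for n in("scene","top")}
d=dd['scene'];hsv=cv2.cvtColor(d["image"],cv2.COLOR_BGR2HSV)
m=cv2.inRange(hsv,np.array((105,100,130)),np.array((125,255,255)))
cs,_=cv2.findContours(m,cv2.RETR_EXTERNAL,cv2.CHAIN_APPROX_NONE)
for c in cs:
    if len(c)<25: continue
    p=cv2.convexHull(c); (cx,cy),ax,_=cv2.fitEllipse(p)
    print('scene rim',(cx,cy),ax,cast(d,[(cx,cy)],.072)[0].round(4), cast(d,[(cx,cy)],.1)[0].round(4))
RNG['orange']=((5,140,60),(18,255,255))
c=[c for c in blobs(dd['top'],'orange',300) if abs(c.reshape(-1,2).mean(0)[0]-346)<15][0]
print(rim(dd['top'],c,.078))
# bystanders' boxes for z check: pixel guesses at base
print('mill', cast(dd['scene'],[(199,277)],.102)[0],cast(dd['top'],[(392,134)],.102)[0])
print('jar', cast(dd['scene'],[(481,230)],.085)[0],cast(dd['top'],[(180,256)],.085)[0])
```

```text
scene rim (224.29782104492188, 205.2224884033203) (23.883665084838867, 37.040287017822266) [[ 0.4718 -0.2254  0.072 ]] [[ 0.5019 -0.213   0.1   ]]
scene rim (163.17330932617188, 177.05484008789062) (28.50674057006836, 49.0517463684082) [[ 0.4073 -0.362   0.072 ]] [[ 0.4406 -0.3429  0.1   ]]
scene rim (239.07540893554688, 150.1741943359375) (25.833171844482422, 44.93756866455078) [[ 0.3066 -0.2393  0.072 ]] [[ 0.3448 -0.2262  0.1   ]]
(array([ 0.49684602, -0.09795739]), np.float64(0.031122494281011513), np.float64(0.0005482046749982259))
mill [[ 0.66161816 -0.20768844  0.102     ]] [[ 0.65221147 -0.2101422   0.102     ]]
jar [[0.49577693 0.21309316 0.085     ]] [[0.48169205 0.21308825 0.085     ]]
```

Run:
```python
from h import *
from scipy.spatial.transform import Rotation as R
s=telemetry.get_state();print(R.from_quat(s['eef_rot']).as_matrix().round(3),s['clock'],s['tool_pos'])
t=np.array([.4696,-.2242,.2]);print((t-s['tool_pos'])/.25)
```

```text
[[-0.     0.402 -0.916]
 [ 0.    -0.916 -0.402]
 [-1.    -0.     0.   ]] 0.4 [ 0.25129171 -0.57217711  0.23860995]
[ 0.87323316  1.39190845 -0.1544398 ]
```

Emit:
{"method": "send_rows", "body": {"commands": [0.097,0.155,-0.017,0,0,0,0,0.097,0.155,-0.017,0,0,0,0,0.097,0.155,-0.017,0,0,0,0,0.097,0.155,-0.017,0,0,0,0,0.097,0.155,-0.017,0,0,0,0,0.097,0.155,-0.017,0,0,0,0,0.097,0.155,-0.017,0,0,0,0,0.097,0.155,-0.017,0,0,0,0,0.097,0.155,-0.017,0,0,0,0], "newtons": 15}}

```text
clock: 1.3
tool_pos: [0.4702, -0.2194, 0.2005]
eef_rot: [0.694, 0.135, -0.693, 0.142]
contact_force: [0.2, -1.7, 0.4]
opening: 0.997
```

Emit:
{"method": "send_rows", "body": {"commands": [0,-0.018,-0.15,0,0,0,0,0,0,-0.15,0,0,0,0,0,0,0,0,0,0,0]}}

```text
clock: 1.6
tool_pos: [0.4786, -0.2137, 0.125]
eef_rot: [0.696, 0.142, -0.688, 0.148]
contact_force: [-0.6, -0.3, -0.1]
opening: 0.999
```

Run:
```python
from h import *
from scipy.spatial.transform import Rotation as R
a=snap('scene');b=snap('top');s=telemetry.get_state();print(s['tool_pos'],s['clock'])
M=R.from_quat(s['eef_rot']).as_matrix();p=s['tool_pos'];print(M.round(3))
out=[]
for d in(a,b):
    im=d['image'].copy()
    for k in(-.044,0,.044):
        q=proj(d,p+M[:,1]*k); print(q)
    u=proj(d,p).astype(int); x0,y0=u[0]-65,u[1]-75
    c=cv2.resize(im[y0:y0+150,x0:x0+130],None,fx=3,fy=3,interpolation=cv2.INTER_CUBIC)
    for k in(-.044,0,.044):
        q=(proj(d,p+M[:,1]*k)-[x0,y0]+.5)*3; cv2.drawMarker(c,tuple(int(v) for v in q),(0,0,255),0,8)
    out.append(c)
cv2.imwrite('pics/g1.png',np.hstack(out))
```

```text
[ 0.48017849 -0.21594504  0.1283509 ] 1.7
[[ 0.018  0.399 -0.917]
 [-0.009 -0.917 -0.399]
 [-1.     0.015 -0.013]]
[249.34291497 179.33609551]
[223.4402414  183.83913462]
[197.00881515 188.4340945 ]
[393.92796049 229.20421813]
[414.61386671 216.25705866]
[435.09278341 203.43945244]
```

View pics/g1.png

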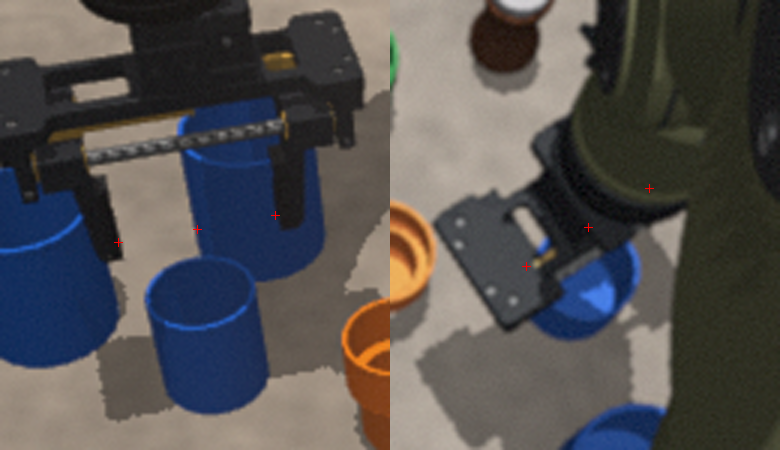

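```bash
cat > go.py <<'E'
import sys
from h import *
from scipy.spatial.transform import Rotation as R
s=telemetry.get_state()
t=np.array([float(v) for v in sys.argv[1:4]]); yaw=np.radians(float(sys.argv[4]) if len(sys.argv)>4 else -66.3)
y=np.array([np.cos(yaw),np.sin(yaw),0]);x=np.array([0,0,-1.]);D=np.c_[x,y,np.cross(x,y)]
w=(R.from_matrix(D)*R.from_quat(s['eef_rot']).inv()).as_rotvec()/(np.pi/2)
dd=t-s['tool_pos'];print('t',s['clock'],'pos',s['tool_pos'].round(4),'total frac',(dd/.25).round(4),'rot frac',w.round(4),'rows>=',np.ceil(np.linalg.norm(dd)/.045),'open',s['opening'].round(3),'F',s['contact_force'].round(1))
E
python3 go.py .4696 -.2242 .1
```

```text
Traceback (most recent call last):
  File "go.py", line 8, in <module>
    dd=t-s['tool_pos'];print('t',s['clock'],'pos',s['tool_pos'].round(4),'total frac',(dd/.25).round(4),'rot frac',w.round(4),'rows>=',np.ceil(np.linalg.norm(dd)/.045),'open',s['opening'].round(3),'F',s['contact_force'].round(1))
                                                                                                                                                                               ^^^^^^^^^^^^^^^^^^
AttributeError: 'float' object has no attribute 'round'
```

```bash
sed -i "s/s\['opening'\].round(3)/round(s['opening'],3)/" go.py
python3 go.py .4696 -.2242 .1
```

```text
t 1.7 pos [ 0.4802 -0.2159  0.1284] total frac [-0.0423 -0.033  -0.1134] rot frac [0.0057 0.0113 0.002 ] rows>= 1.0 open 0.998 F [ 0.7 -0.1 -0.2]
```

Emit:
{"method": "send_rows", "body": {"commands": [-0.02,-0.016,-0.06,0.003,0.006,0.001,0,-0.02,-0.016,-0.05,0.003,0.006,0.001,0,0,0,0,0,0,0,0,0,0,0,0,0,0,0]}}

```text
clock: 2.1
tool_pos: [0.4706, -0.2286, 0.1031]
eef_rot: [0.694, 0.142, -0.691, 0.145]
contact_force: [-1.2, 0.4, 0.2]
opening: 0.999
```

```bash
python3 go.py .4696 -.2242 .045
```

```text
t 2.1 pos [ 0.4706 -0.2286  0.1031] total frac [-0.0039  0.0177 -0.2323] rot frac [0.0019 0.0025 0.0032] rows>= 2.0 open 0.999 F [-1.2  0.4  0.2]
```

Emit:
{"method": "send_rows", "body": {"commands": [-0.002,0.009,-0.08,0.001,0.001,0.001,0,-0.002,0.009,-0.08,0.001,0.001,0.001,0,0,0,-0.07,0,0,0,0,0,0,0,0,0,0,0,0,0,0,0,0,0,0]}}

```text
clock: 2.6
tool_pos: [0.4715, -0.2263, 0.0469]
eef_rot: [0.695, 0.142, -0.69, 0.145]
contact_force: [0.3, 0.5, 0.3]
opening: 1.0
```

```bash
python3 go.py .4696 -.2242 .045;python3 go.py .4696 -.2242 .045
python3 - <<'E'
from h import *
a=snap('scene');cv2.imwrite('pics/g2.png',cv2.resize(a['image'][120:270,130:330],None,fx=4,fy=4))
E
python3 go.py .4696 -.2242 .045
```

```text
t 2.6 pos [ 0.4715 -0.2263  0.0469] total frac [-0.0077  0.0082 -0.0077] rot frac [0.0014 0.0044 0.0029] rows>= 1.0 open 1.0 F [0.3 0.5 0.3]
t 2.6 pos [ 0.4715 -0.2263  0.0469] total frac [-0.0077  0.0082 -0.0077] rot frac [0.0014 0.0044 0.0029] rows>= 1.0 open 1.0 F [0.3 0.5 0.3]
t 2.65 pos [ 0.4715 -0.2263  0.0471] total frac [-0.0077  0.0083 -0.0083] rot frac [0.0015 0.0045 0.003 ] rows>= 1.0 open 0.999 F [ 0.  -0.1  0.2]
```

View pics/g2.png

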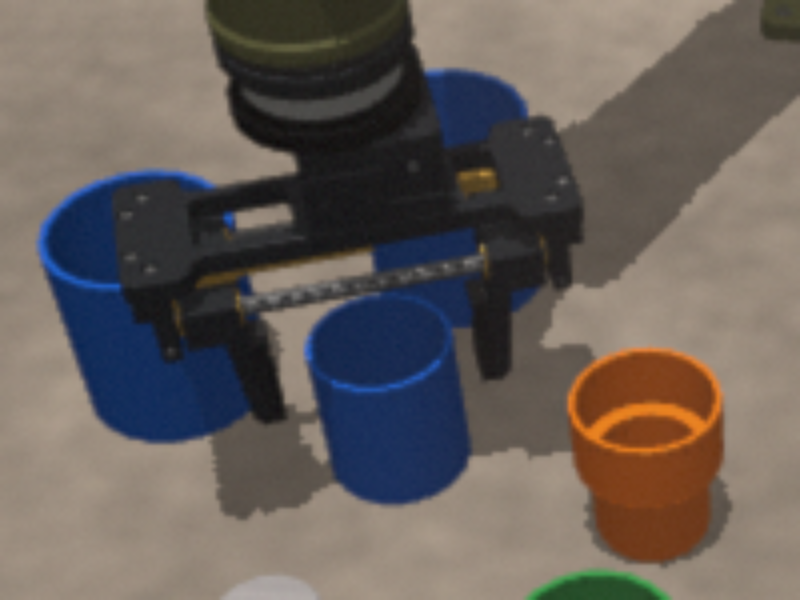

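The cup at crop (385,400) sits between the fingertips at (265,415) and (490,375), with nothing touching. I'll close on it.

Emit:
{"method": "send_rows", "body": {"commands": [-0.008,0.008,0,0,0.004,0.003,0,0,0,0,0,0,0,0.3,0,0,0,0,0,0,1,0,0,0,0,0,0,1,0,0,0,0,0,0,1,0,0,0,0,0,0,1,0,0,0,0,0,0,1], "newtons": 15}}

```text
clock: 3.35
tool_pos: [0.4708, -0.2248, 0.05]
eef_rot: [0.693, 0.144, -0.691, 0.147]
contact_force: [-0.2, 0.6, -1.2]
opening: 0.746
```

```bash
python3 go.py .4696 -.2242 .2
```

```text
t 3.35 pos [ 0.4708 -0.2248  0.05  ] total frac [-0.0049  0.0025  0.6   ] rot frac [ 0.0025  0.003  -0.    ] rows>= 4.0 open 0.746 F [-0.2  0.6 -1.2]
```

Emit:
{"method": "send_rows", "body": {"commands": [0,0,0.04,0,0,0,1,0,0,0.1,0,0,0,1,0,0,0.16,0,0,0,1,0,0,0.16,0,0,0,1,0,0,0.1,0,0,0,1,0,0,0.04,0,0,0,1,0,0,0,0,0,0,1]}}

```text
clock: 4.05
tool_pos: [0.4687, -0.2241, 0.2076]
eef_rot: [0.693, 0.144, -0.691, 0.147]
contact_force: [1.2, -0.2, -0.9]
opening: 0.75
```

```bash
python3 go.py .4903 .0637 .19
python3 - <<'E'
from h import *
a=snap('scene');cv2.imwrite('pics/g3.png',cv2.resize(a['image'][60:270,130:430],None,fx=2.6,fy=2.6))
E
```

```text
t 4.05 pos [ 0.4687 -0.2241  0.2076] total frac [ 0.0864  1.1514 -0.0702] rot frac [ 0.0023  0.0018 -0.0002] rows>= 7.0 open 0.75 F [ 1.2 -0.2 -0.9]
```

View pics/g3.png

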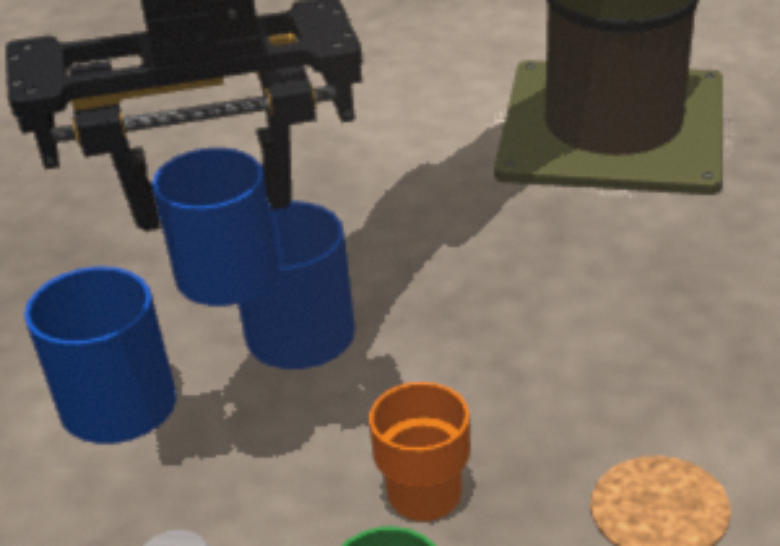

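The cup is held upright and clear of the worktop. Moving it over the mat.

Emit:
{"method": "send_rows", "body": {"commands": [0.01,0.08,0,0,0,0,1,0.01,0.14,-0.005,0,0,0,1,0.01,0.16,-0.01,0,0,0,1,0.01,0.16,-0.01,0,0,0,1,0.01,0.16,-0.01,0,0,0,1,0.01,0.16,-0.01,0,0,0,1,0.01,0.14,-0.01,0,0,0,1,0.01,0.1,-0.01,0,0,0,1,0,0.03,0,0,0,0,1,0,0,0,0,0,0,1,0,0,0,0,0,0,1]}}

```text
clock: 5.2
tool_pos: [0.4768, 0.0652, 0.1742]
eef_rot: [-0.682, -0.143, 0.703, -0.144]
contact_force: [-0.4, -0.6, -1.1]
opening: 0.75
```

```bash
python3 go.py .4903 .0637 .09
```

```text
t 5.2 pos [0.4768 0.0652 0.1742] total frac [ 0.0539 -0.0059 -0.337 ] rot frac [ 0.005  -0.0181  0.003 ] rows>= 2.0 open 0.75 F [-0.4 -0.6 -1.1]
```

Emit:
{"method": "send_rows", "body": {"commands": [0.018,-0.002,-0.06,0.002,-0.006,0.001,1,0.018,-0.002,-0.12,0.002,-0.006,0.001,1,0.018,-0.002,-0.1,0.001,-0.006,0.001,1,0,0,-0.04,0,0,0,1,0,0,0,0,0,0,1,0,0,0,0,0,0,1]}}

```text
clock: 5.8
tool_pos: [0.4911, 0.0515, 0.0927]
eef_rot: [0.693, 0.137, -0.693, 0.142]
contact_force: [0.4, -1.0, -0.8]
opening: 0.749
```

```bash
python3 go.py .4903 .0637 .06
python3 - <<'E'
from h import *
for n in('scene','top'):
    d=snap(n)
    s=telemetry.get_state()
    for c in blobs(d,'blue',300):
        u=c.reshape(-1,2).mean(0)
        print(n,u,rim(d,c,.072+s['tool_pos'][2]-.05))
    if n=='scene': cv2.imwrite('pics/g4.png',cv2.resize(d['image'][130:310,250:480],None,fx=3.3,fy=3.3))
E
```

```text
t 5.8 pos [0.4911 0.0515 0.0927] total frac [-0.0032  0.0487 -0.1308] rot frac [0.0037 0.001  0.0105] rows>= 1.0 open 0.749 F [ 0.4 -1.  -0.8]
scene [380.61688312 221.69480519] (array([0.48943684, 0.05225341]), np.float64(0.028880760962847973), np.float64(0.0010567742184890044))
scene [168.96721311 195.44808743] (array([ 0.45841694, -0.33221139]), np.float64(0.041595342631197775), np.float64(0.0007209987047829879))
scene [241.85632184 168.32183908] (array([ 0.36540754, -0.21880818]), np.float64(0.04143085629118031), np.float64(0.0009231333452628837))
top [429.05405405 301.48648649] (array([ 0.33244874, -0.22146816]), np.float64(0.04082405163717932), np.float64(0.00042075885877407195))
top [275.87692308 245.66153846] (array([0.4679599 , 0.03258867]), np.float64(0.01890766692687619), np.float64(0.0026447688933280643))
top [479.47368421 241.99342105] (array([ 0.42694341, -0.33616157]), np.float64(0.04061566832090677), np.float64(0.00047625251150774516))
```

View pics/g4.png

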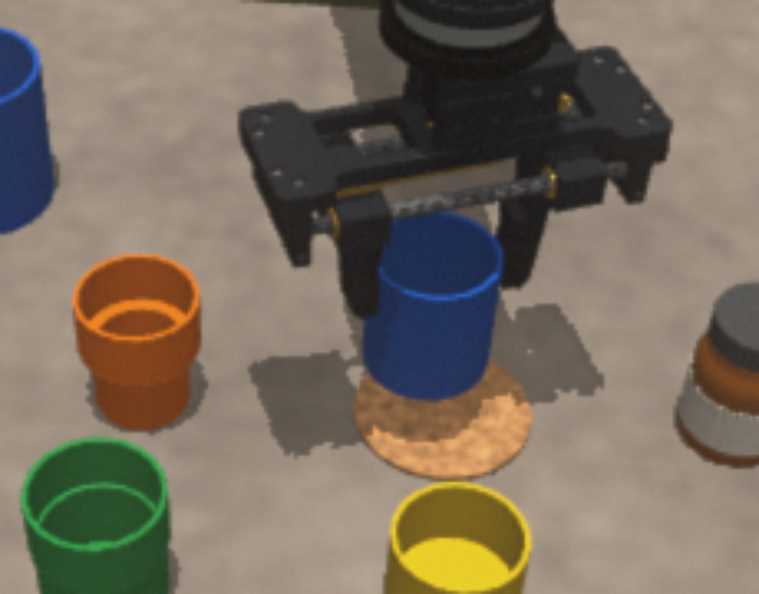

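The cup hangs upright over the mat but about 12 mm off in y, because the arm coasted. I'll correct that.

Emit:
{"method": "send_rows", "body": {"commands": [-0.002,0.025,0,0.002,0,0.005,1,-0.002,0.024,-0.03,0.001,0,0.005,1,0,0,-0.03,0,0,0,1,0,0,0,0,0,0,1,0,0,0,0,0,0,1]}}

```text
clock: 6.4
tool_pos: [0.4916, 0.0668, 0.079]
eef_rot: [0.694, 0.146, -0.689, 0.146]
contact_force: [1.0, -0.8, -0.9]
opening: 0.75
```

```bash
python3 go.py .4903 .0637 .056
```

```text
t 6.4 pos [0.4916 0.0668 0.079 ] total frac [-0.0052 -0.0125 -0.0921] rot frac [-0.0009  0.0044 -0.002 ] rows>= 1.0 open 0.75 F [ 1.  -0.8 -0.9]
```

Emit:
{"method": "send_rows", "body": {"commands": [-0.005,-0.01,-0.04,0,0.004,-0.002,1,0,0,-0.03,0,0,0,1,0,0,0,0,0,0,1,0,0,0,0,0,0,1]}}

```text
clock: 6.8
tool_pos: [0.4901, 0.0636, 0.0595]
eef_rot: [-0.692, -0.145, 0.692, -0.145]
contact_force: [0.4, 1.5, -0.1]
opening: 0.755
```

```bash
python3 go.py .4903 .0637 .054
python3 - <<'E'
from h import *
for n in('scene',):
    d=snap(n)
    s=telemetry.get_state()
    RNG['blue']=((105,100,130),(125,255,255))
    for c in blobs(d,'blue',0):
        if len(c)<25: continue
        e=cv2.fitEllipse(cv2.convexHull(c)); print(e,cast(d,e[0],.072+s['tool_pos'][2]-.05)[0])
    c=[c for c in blobs(d,'mat',500)][0]; 
    cv2.imwrite('pics/g5.png',cv2.resize(d['image'][130:310,250:480],None,fx=3.3,fy=3.3))
E
```

```text
t 6.8 pos [0.4901 0.0636 0.0595] total frac [ 0.001   0.0005 -0.022 ] rot frac [-0.0005 -0.0005  0.0006] rows>= 1.0 open 0.755 F [ 0.4  1.5 -0.1]
((389.8180847167969, 227.04739379882812), (16.52880096435547, 30.814926147460938), 85.49549102783203) [[0.5028018  0.06627361 0.08159154]]
((163.14556884765625, 177.09619140625), (28.594755172729492, 49.05078125), 77.62153625488281) [[ 0.41885193 -0.35543879  0.08159154]]
((239.04969787597656, 150.20721435546875), (25.89859962463379, 44.94657516479492), 83.18580627441406) [[ 0.31976531 -0.23484988  0.08159154]]
```

View pics/g5.png

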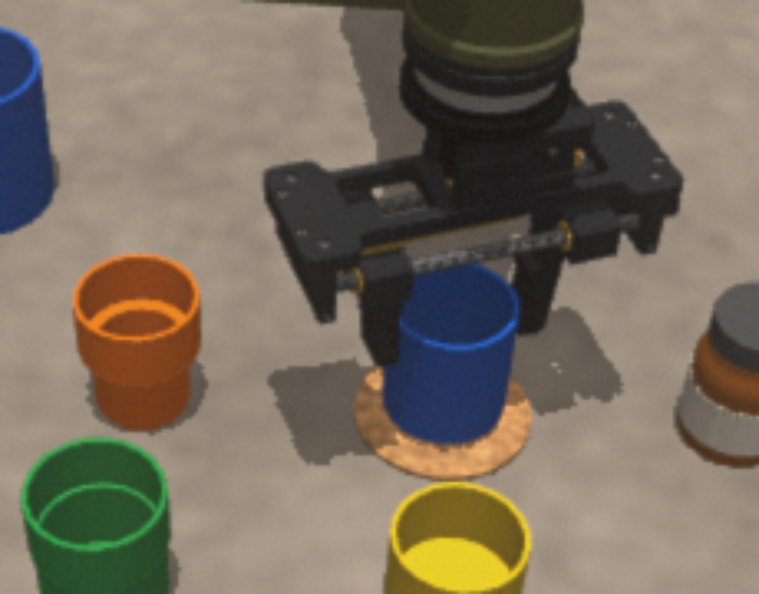

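The cup is centred over the mat and about 5 mm above it. I'll lower and release.

Emit:
{"method": "send_rows", "body": {"commands": [0,0,-0.014,0,0,0,1,0,0,-0.006,0,0,0,1,0,0,0,0,0,0,1]}}

```text
clock: 7.15
tool_pos: [0.4903, 0.0636, 0.0545]
eef_rot: [0.692, 0.145, -0.692, 0.145]
contact_force: [0.6, -0.1, -0.8]
opening: 0.75
```

```bash
python3 go.py .4903 .0637 .054
```

```text
t 7.15 pos [0.4903 0.0636 0.0545] total frac [-0.      0.0002 -0.002 ] rot frac [-0.0007  0.      0.0006] rows>= 1.0 open 0.75 F [ 0.6 -0.1 -0.8]
```

Emit:
{"method": "send_rows", "body": {"commands": [0,0,-0.004,0,0,0,1,0,0,0,0,0,0,0.24,0,0,0,0,0,0,0.15,0,0,0,0,0,0,0,0,0,0,0,0,0,0,0,0,0,0,0,0,0,0,0.06,0,0,0,0,0,0,0.15,0,0,0,0,0,0,0.18,0,0,0,0,0,0,0.18,0,0,0,0,0,0,0.05,0,0,0,0]}}

```text
invalid input at $.commands: expected a multiple of 7 numbers
```

```bash
python3 go.py .4996 -.099 .2
python3 - <<'E'
from h import *
d=snap('scene')
cv2.imwrite('pics/g6.png',cv2.resize(d['image'][100:310,250:480],None,fx=2.8,fy=2.8))
RNG['blue']=((105,100,130),(125,255,255))
for c in blobs(d,'blue',0):
    if len(c)<25: continue
    e=cv2.fitEllipse(cv2.convexHull(c)); print(e,cast(d,e[0],.076)[0])
RNG['blue']=((105,120,40),(125,255,255))
for n in ('scene','top'):
  d=snap(n)
  for c in blobs(d,'blue',300):print(n,c.reshape(-1,2).mean(0),rim(d,c,.076))
E
```

```text
t 7.15 pos [0.4903 0.0636 0.0545] total frac [ 0.0372 -0.6506  0.582 ] rot frac [-0.0007  0.      0.0006] rows>= 5.0 open 0.75 F [ 0.6 -0.1 -0.8]
((391.7144775390625, 231.3312225341797), (11.958830833435059, 27.213661193847656), 77.67615509033203) [[0.50680583 0.07003322 0.076     ]]
((163.1597137451172, 177.12646484375), (28.690874099731445, 49.01852798461914), 77.66529846191406) [[ 0.41229035 -0.35918883  0.076     ]]
((239.04969787597656, 150.20721435546875), (25.89859962463379, 44.94657516479492), 83.18580627441406) [[ 0.31214053 -0.23746739  0.076     ]]
scene [386.25   238.4375] (array([0.49062564, 0.06717334]), np.float64(0.028358327897433405), np.float64(0.0017321435319398114))
scene [168.81521739 195.32065217] (array([ 0.41226277, -0.35867572]), np.float64(0.04469954598994288), np.float64(0.0007789973272953446))
scene [241.85057471 168.31609195] (array([ 0.31240076, -0.23697702]), np.float64(0.044462228117975865), np.float64(0.0009906052108446001))
top [429.33561644 301.46575342] (array([ 0.33512411, -0.2303868 ]), np.float64(0.04270295924043933), np.float64(0.00044012866893243855))
top [270.84848485 251.51515152] (array([0.46593107, 0.04797206]), np.float64(0.020018340871477355), np.float64(0.0033655352561744517))
top [479.48026316 241.99342105] (array([ 473.04963902, -881.0206472 ]), np.float64(0.035), np.float64(nan))
  return _methods._mean(a, axis=axis, dtype=dtype,
  ret = ret.dtype.type(ret / rcount)
```

View pics/g6.png

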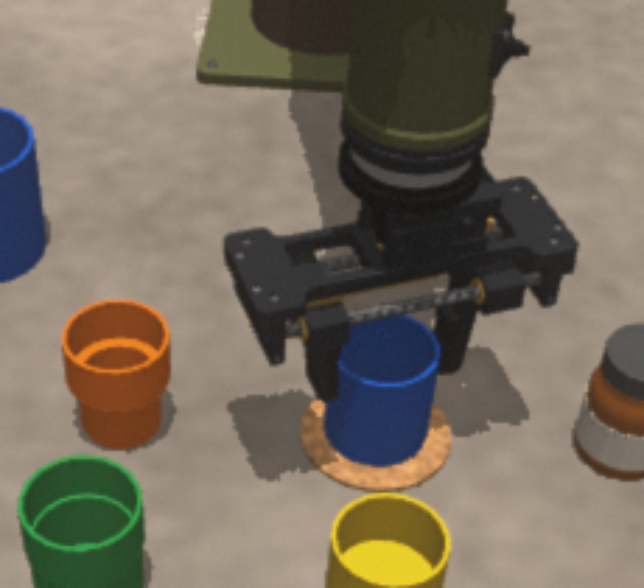

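The call was refused because one row was short, so the arm didn't move. The picture shows the cup still gripped, on the mat and upright. I'll resend it properly.

Emit:
{"method": "send_rows", "body": {"commands": [0,0,-0.004,0,0,0,1,0,0,0,0,0,0,0.24,0,0,0,0,0,0,0.15,0,0,0,0,0,0,0,0,0,0,0,0,0,0,0,0,0,0,0,0,0,0,0,0.05,0,0,0,0,0,0,0.12,0,0,0,0,0,0,0.16,0,0,0,0,0,0,0.16,0,0,0,0,0,0,0.1,0,0,0,0]}}

```text
clock: 8.4
tool_pos: [0.4874, 0.0631, 0.2064]
eef_rot: [-0.69, -0.145, 0.694, -0.145]
contact_force: [0.0, -0.3, 0.4]
opening: 1.001
```

```bash
python3 go.py .4996 -.099 .2
```

```text
t 8.4 pos [0.4874 0.0631 0.2064] total frac [ 0.0489 -0.6484 -0.0256] rot frac [ 0.0003 -0.0038  0.0003] rows>= 4.0 open 1.001 F [ 0.  -0.3  0.4]
```

Emit:
{"method": "send_rows", "body": {"commands": [0.008,-0.06,0,0,0,0,0,0.01,-0.13,0,0,0,0,0,0.01,-0.16,0,0,0,0,0,0.01,-0.15,0,0,0,0,0,0.008,-0.1,0,0,0,0,0,0,-0.04,0,0,0,0,0,0,0,0,0,0,0,0,0,0,0,0,0,0,0]}}

```text
clock: 9.2
tool_pos: [0.5004, -0.0995, 0.2184]
eef_rot: [0.695, 0.147, -0.688, 0.147]
contact_force: [0.6, 0.5, 0.1]
opening: 1.001
```

```bash
python3 go.py .4996 -.099 .11
python3 - <<'E'
from h import *
for n in ('scene','top'):
  d=snap(n)
  for c in blobs(d,'blue',300):
    u=c.reshape(-1,2).mean(0)
    if u[0]>300 and u[0]<420 or n=='top' and u[0]<400: print(n,u,rim(d,c,.076))
  cv2.imwrite(f'pics/h7{n}.png',d['image'])
E
```

```text
t 9.2 pos [ 0.5004 -0.0995  0.2184] total frac [-0.0033  0.0018 -0.4334] rot frac [-0.0014  0.0066 -0.0027] rows>= 3.0 open 1.001 F [0.6 0.5 0.1]
scene [385.58333333 237.79166667] (array([0.49116972, 0.06194574]), np.float64(0.03156791208046338), np.float64(0.0006400508504091095))
top [262.69230769 244.99038462] (array([0.4883417 , 0.06490566]), np.float64(0.030020400443034095), np.float64(0.0005263730965899524))
```

View pics/h7scene.png

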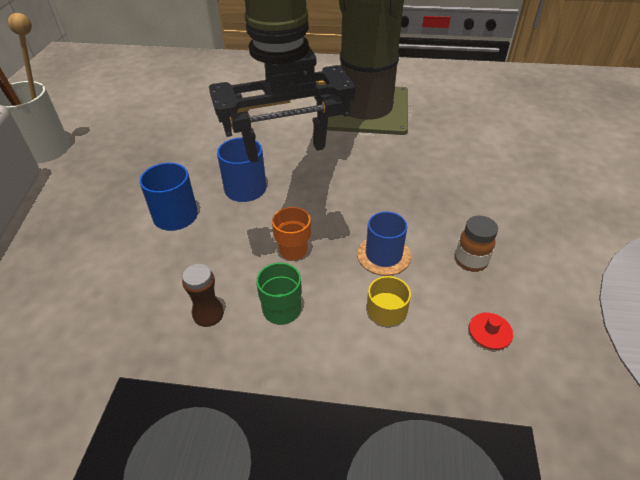

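View pics/h7top.png

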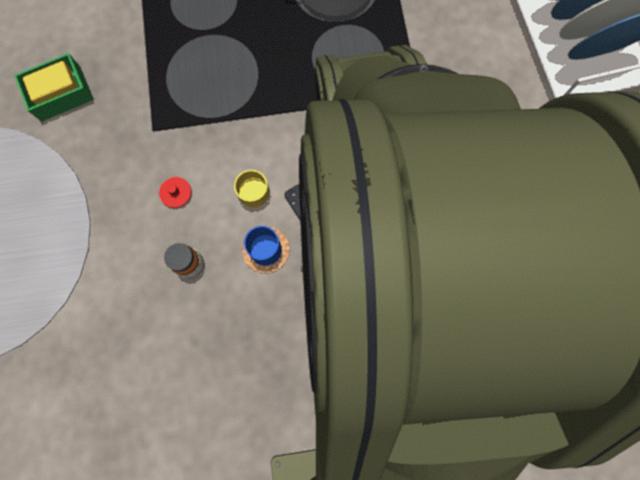

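The cup is upright at the mat's centre (scene 386,238; top 263,245). The two-view mean (.490,.063) agrees with where the gripper released it. The orange insert fits: its 52 mm lower body goes into the 60 mm mouth, and the green one's 64 mm doesn't. Descending on the orange one at scene (292,232).

Emit:
{"method": "send_rows", "body": {"commands": [-0.002,0.001,-0.08,-0.001,0.003,-0.001,0,-0.002,0.001,-0.14,-0.001,0.003,-0.001,0,0,0,-0.12,0,0,0,0,0,0,-0.06,0,0,0,0,0,0,0,0,0,0,0,0,0,0,0,0,0,0]}}

```text
clock: 9.9
tool_pos: [0.5018, -0.0877, 0.1165]
eef_rot: [0.693, 0.152, -0.689, 0.151]
contact_force: [-0.3, 0.4, -0.4]
opening: 1.001
```

```bash
python3 go.py .4996 -.099 .054
```

```text
t 9.9 pos [ 0.5018 -0.0877  0.1165] total frac [-0.0089 -0.0451 -0.2498] rot frac [-0.0023  0.0031 -0.0116] rows>= 2.0 open 1.001 F [-0.3  0.4 -0.4]
```

Emit:
{"method": "send_rows", "body": {"commands": [-0.004,-0.022,-0.01,-0.001,0.001,-0.006,0,-0.004,-0.022,-0.01,-0.001,0.001,-0.005,0,0,0,0,0,0,0,0,0,0,0,0,0,0,0]}}

```text
clock: 10.3
tool_pos: [0.5016, -0.0991, 0.1139]
eef_rot: [0.694, 0.145, -0.69, 0.146]
contact_force: [-0.1, 0.4, -0.9]
opening: 1.001
```

```bash
python3 go.py .4996 -.099 .054
```

```text
t 10.3 pos [ 0.5016 -0.0991  0.1139] total frac [-0.008   0.0004 -0.2397] rot frac [ 0.0001  0.0043 -0.0003] rows>= 2.0 open 1.001 F [-0.1  0.4 -0.9]
```

Emit:
{"method": "send_rows", "body": {"commands": [-0.004,0,-0.08,0,0.002,0,0,-0.004,0,-0.09,0,0.002,0,0,0,0,-0.05,0,0,0,0,0,0,-0.02,0,0,0,0,0,0,0,0,0,0,0,0,0,0,0,0,0,0]}}

```text
clock: 10.9
tool_pos: [0.502, -0.1001, 0.0546]
eef_rot: [0.694, 0.144, -0.69, 0.146]
contact_force: [-0.3, -0.0, 0.2]
opening: 1.002
```

```bash
python3 go.py .4996 -.099 .054;  python3 - <<'E'
from h import *
d=snap('scene')
cv2.imwrite('pics/g8.png',cv2.resize(d['image'][140:310,200:400],None,fx=3.5,fy=3.5))
E
```

```text
t 10.9 pos [ 0.502  -0.1001  0.0546] total frac [-0.0098  0.0045 -0.0024] rot frac [0.0006 0.0044 0.0008] rows>= 1.0 open 1.002 F [-0.3 -0.   0.2]
```

View pics/g8.png

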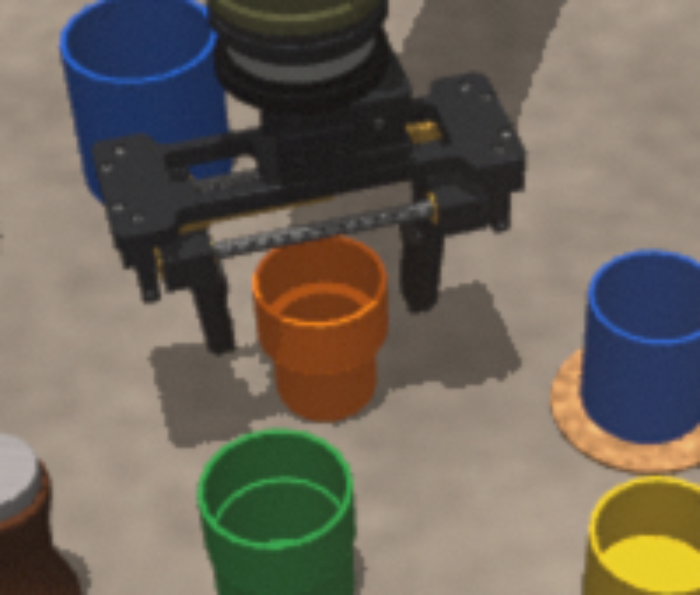

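The fingertips at crop (220,345) and (420,300) straddle the collar at (320,310). Closing.

Emit:
{"method": "send_rows", "body": {"commands": [-0.009,0.004,0,0.001,0.004,0.001,0,0,0,0,0,0,0,0,0,0,0,0,0,0,0.3,0,0,0,0,0,0,1,0,0,0,0,0,0,1,0,0,0,0,0,0,1,0,0,0,0,0,0,1]}}

```text
clock: 11.65
tool_pos: [0.5008, -0.0992, 0.0566]
eef_rot: [0.693, 0.145, -0.691, 0.145]
contact_force: [-0.1, 0.4, -0.0]
opening: 0.754
```

```bash
python3 go.py .4996 -.099 .22
```

```text
t 11.65 pos [ 0.5008 -0.0992  0.0566] total frac [-0.0049  0.0007  0.6535] rot frac [-0.0003  0.0024 -0.0002] rows>= 4.0 open 0.754 F [-0.1  0.4 -0. ]
```

Emit:
{"method": "send_rows", "body": {"commands": [0,0,0.04,0,0,0,1,0,0,0.1,0,0,0,1,0,0,0.16,0,0,0,1,0,0,0.16,0,0,0,1,0,0,0.12,0,0,0,1,0,0,0.05,0,0,0,1,0,0,0,0,0,0,1]}}

```text
clock: 12.35
tool_pos: [0.4983, -0.0989, 0.2228]
eef_rot: [0.693, 0.145, -0.691, 0.145]
contact_force: [0.5, 0.2, -1.2]
opening: 0.752
```

```bash
python3 go.py .4905 .0636 .18
```

```text
t 12.35 pos [ 0.4983 -0.0989  0.2228] total frac [-0.0311  0.6502 -0.1711] rot frac [-0.0001  0.0012 -0.0003] rows>= 4.0 open 0.752 F [ 0.5  0.2 -1.2]
```

Emit:
{"method": "send_rows", "body": {"commands": [-0.005,0.06,0,0,0,0,1,-0.005,0.13,0,0,0,0,1,-0.005,0.16,0,0,0,0,1,-0.005,0.15,-0.01,0,0,0,1,-0.005,0.1,-0.02,0,0,0,1,0,0.04,-0.02,0,0,0,1,0,0,0,0,0,0,1,0,0,0,0,0,0,1,0,0,0,0,0,0,1]}}

```text
clock: 13.25
tool_pos: [0.4871, 0.0605, 0.2064]
eef_rot: [-0.69, -0.141, 0.695, -0.144]
contact_force: [-0.0, 0.9, -1.6]
opening: 0.75
```

```bash
python3 go.py .4905 .0636 .14
```

```text
t 13.25 pos [0.4871 0.0605 0.2064] total frac [ 0.0136  0.0123 -0.2658] rot frac [ 0.0033 -0.0036  0.0049] rows>= 2.0 open 0.75 F [-0.   0.9 -1.6]
```

Bottom of the body is now 0.15 m up; lower to about 10 mm above the cup's rim and check.

Emit:
{"method": "send_rows", "body": {"commands": [0.006,0.006,-0.08,0.002,-0.002,0.003,1,0.006,0.006,-0.1,0.002,-0.002,0.002,1,0,0,-0.06,0,0,0,1,0,0,-0.02,0,0,0,1,0,0,0,0,0,0,1,0,0,0,0,0,0,1]}}

```text
clock: 13.85
tool_pos: [0.493, 0.0539, 0.1414]
eef_rot: [0.695, 0.139, -0.691, 0.141]
contact_force: [-0.8, -0.6, -1.2]
opening: 0.75
```

```bash
python3 go.py .4905 .0636 .138
```

```text
t 13.85 pos [0.493  0.0539 0.1414] total frac [-0.0101  0.0388 -0.0135] rot frac [0.0016 0.0039 0.0094] rows>= 1.0 open 0.75 F [-0.8 -0.6 -1.2]
```

Emit:
{"method": "send_rows", "body": {"commands": [-0.005,0.02,0,0.001,0.002,0.005,1,-0.005,0.018,0,0.001,0.002,0.004,1,0,0,0,0,0,0,1,0,0,0,0,0,0,1]}}

```text
clock: 14.25
tool_pos: [0.4918, 0.0644, 0.1437]
eef_rot: [0.693, 0.146, -0.691, 0.145]
contact_force: [0.1, 0.1, -1.0]
opening: 0.751
```

```bash
python3 go.py .4905 .0636 .11;  python3 - <<'E'
from h import *
d=snap('scene')
s=telemetry.get_state()
c=max(blobs(d,'orange',300),key=cv2.contourArea);print(rim(d,c,s['tool_pos'][2]-.0566+.078))
cv2.imwrite('pics/g9.png',cv2.resize(d['image'][120:290,300:500],None,fx=3.5,fy=3.5))
E
```

```text
t 14.25 pos [0.4918 0.0644 0.1437] total frac [-0.0052 -0.0031 -0.1347] rot frac [-0.0012  0.0024 -0.0003] rows>= 1.0 open 0.751 F [ 0.1  0.1 -1. ]
(array([0.4886479 , 0.06355653]), np.float64(0.028155220492391355), np.float64(0.0013703943113058056))
```

View pics/g9.png

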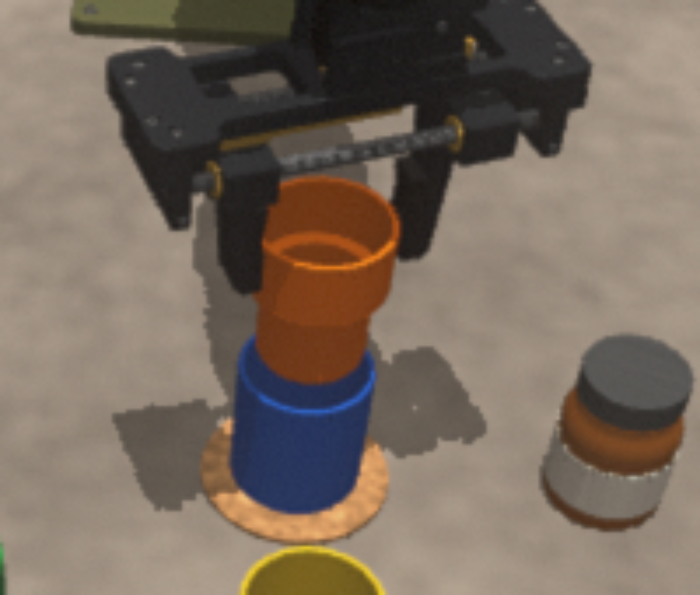

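The insert's body at crop (312,340) is lined up over the cup's mouth (305,375). Lowering in small steps.

Emit:
{"method": "send_rows", "body": {"commands": [-0.003,-0.002,-0.03,0,0.001,0,1,-0.002,-0.001,-0.04,0,0.001,0,1,0,0,-0.03,0,0,0,1,0,0,0,0,0,0,1,0,0,0,0,0,0,1]}}

```text
clock: 14.8
tool_pos: [0.49, 0.0633, 0.1157]
eef_rot: [-0.692, -0.146, 0.692, -0.145]
contact_force: [-0.7, -0.2, -1.4]
opening: 0.751
```

```bash
python3 go.py .4905 .0636 .0886
```

```text
t 14.8 pos [0.49   0.0633 0.1157] total frac [ 0.0021  0.001  -0.1086] rot frac [-0.0009 -0.0006 -0.0002] rows>= 1.0 open 0.751 F [-0.7 -0.2 -1.4]
```

Emit:
{"method": "send_rows", "body": {"commands": [0.001,0,-0.03,0,0,0,1,0.001,0.001,-0.04,0,0,0,1,0,0,-0.03,0,0,0,1,0,0,0,0,0,0,1,0,0,0,0,0,0,1]}}

```text
clock: 15.3
tool_pos: [0.4911, 0.0636, 0.0886]
eef_rot: [0.692, 0.146, -0.692, 0.145]
contact_force: [-0.5, 0.2, 5.2]
opening: 0.752
```

```bash
python3 go.py .4905 .0636 .0886
```

```text
t 15.3 pos [0.4911 0.0636 0.0886] total frac [-0.0025 -0.0002  0.0001] rot frac [-0.001   0.     -0.0001] rows>= 1.0 open 0.752 F [-0.5  0.2  5.2]
```

At home height with a light 5 N contact. Releasing and rising.

Emit:
{"method": "send_rows", "body": {"commands": [0,0,0,0,0,0,0.24,0,0,0,0,0,0,0.15,0,0,0,0,0,0,0,0,0,0,0,0,0,0,0,0,0,0,0,0,0,0,0,0.05,0,0,0,0,0,0,0.12,0,0,0,0,0,0,0.16,0,0,0,0,0,0,0.12,0,0,0,0,0,0,0.05,0,0,0,0,0,0,0,0,0,0,0]}}

```text
clock: 16.4
tool_pos: [0.4901, 0.0635, 0.2186]
eef_rot: [-0.692, -0.146, 0.692, -0.145]
contact_force: [0.9, -0.2, -0.0]
opening: 0.997
```

```bash
python3 go.py .613 .0724 .2
python3 - <<'E'
from h import *
d=snap('scene')
c=max(blobs(d,'orange',300),key=cv2.contourArea);print(rim(d,c,.110))
cv2.imwrite('pics/g10.png',cv2.resize(d['image'][140:340,300:520],None,fx=3,fy=3))
E
```

```text
t 16.4 pos [0.4901 0.0635 0.2186] total frac [ 0.4915  0.0354 -0.0742] rot frac [-0.0009 -0.0003 -0.0002] rows>= 3.0 open 0.997 F [ 0.9 -0.2 -0. ]
(array([0.49188164, 0.06124657]), np.float64(0.0317522239918562), np.float64(0.0005400752287221149))
```

View pics/g10.png

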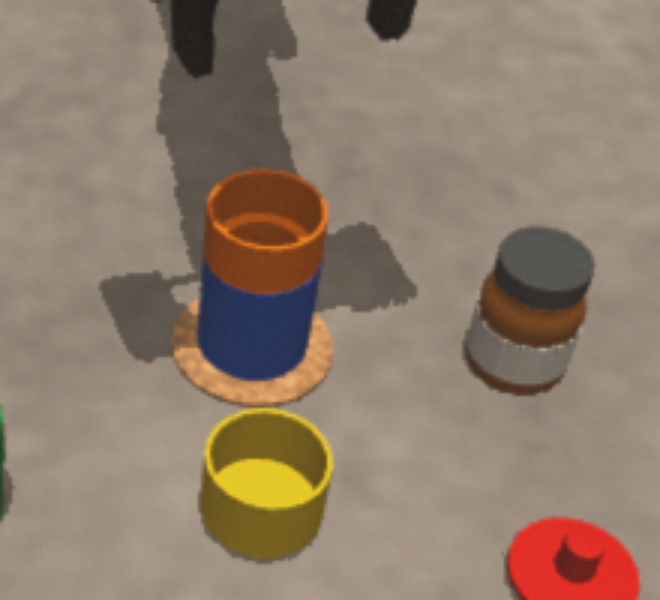

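The orange collar now sits flush on the blue rim at crop (262,280), straight and home. Next is the tub at scene (388,300).

Emit:
{"method": "send_rows", "body": {"commands": [0.07,0.005,-0.01,0,0,0,0,0.13,0.009,-0.02,0,0,0,0,0.14,0.01,-0.03,0,0,0,0,0.1,0.007,-0.03,0,0,0,0,0.05,0.004,-0.02,0,0,0,0,0,0,0,0,0,0,0,0,0,0,0,0,0,0,0,0,0,0,0,0,0]}}

```text
clock: 17.25
tool_pos: [0.6082, 0.0711, 0.1786]
eef_rot: [-0.684, -0.146, 0.7, -0.145]
contact_force: [-0.4, -0.5, 0.3]
opening: 0.998
```

```bash
python3 go.py .613 .0724 .1
```

```text
t 17.25 pos [0.6082 0.0711 0.1786] total frac [ 0.0193  0.005  -0.3145] rot frac [ 0.0019 -0.0137 -0.0012] rows>= 2.0 open 0.998 F [-0.4 -0.5  0.3]
```

Emit:
{"method": "send_rows", "body": {"commands": [0.01,0.003,-0.06,0.001,-0.007,-0.001,0,0.009,0.002,-0.1,0.001,-0.006,0,0,0,0,-0.09,0,0,0,0,0,0,-0.05,0,0,0,0,0,0,0,0,0,0,0,0,0,0,0,0,0,0]}}

```text
clock: 17.85
tool_pos: [0.6096, 0.0724, 0.1041]
eef_rot: [-0.692, -0.146, 0.692, -0.145]
contact_force: [-0.0, 0.1, 0.3]
opening: 1.0
```

```bash
python3 go.py .613 .0724 .07
```

```text
t 17.85 pos [0.6096 0.0724 0.1041] total frac [ 0.0135  0.0002 -0.1366] rot frac [-0.0002 -0.0001 -0.0007] rows>= 1.0 open 1.0 F [-0.   0.1  0.3]
```

Emit:
{"method": "send_rows", "body": {"commands": [0.007,0,-0.06,0,0,0,0,0.007,0,-0.08,0,0,0,0,0,0,-0.08,0,0,0,0,0,0,-0.06,0,0,0,0,0,0,-0.03,0,0,0,0,0,0,0,0,0,0,0,0,0,0,0,0,0,0]}}

```text
clock: 18.55
tool_pos: [0.617, 0.0729, 0.026]
eef_rot: [0.695, 0.145, -0.689, 0.145]
contact_force: [0.6, 0.2, -0.1]
opening: 0.999
```

```bash
python3 go.py .613 .0724 .02;  python3 - <<'E'
from h import *
d=snap('scene')
cv2.imwrite('pics/g11.png',cv2.resize(d['image'][160:360,270:510],None,fx=3,fy=3))
E
```

```text
t 18.55 pos [0.617  0.0729 0.026 ] total frac [-0.016 -0.002 -0.024] rot frac [-0.0013  0.0058 -0.0005] rows>= 1.0 open 0.999 F [ 0.6  0.2 -0.1]
```

View pics/g11.png

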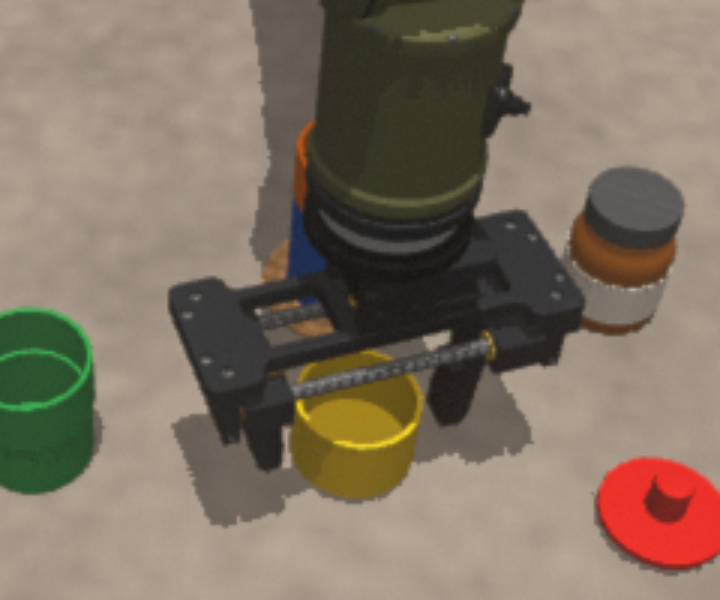

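The fingertips at crop (268,460) and (447,415) straddle the tub, and the pot behind is clear. Small correction, then close.

Emit:
{"method": "send_rows", "body": {"commands": [-0.015,-0.002,-0.02,-0.001,0.005,0,0,0,0,0,0,0,0,0,0,0,0,0,0,0,0.3,0,0,0,0,0,0,1,0,0,0,0,0,0,1,0,0,0,0,0,0,1,0,0,0,0,0,0,1]}}

```text
clock: 19.3
tool_pos: [0.6145, 0.0726, 0.0231]
eef_rot: [0.694, 0.145, -0.69, 0.145]
contact_force: [0.0, 0.5, -0.5]
opening: 0.745
```

```bash
python3 go.py .613 .0724 .22
```

```text
t 19.3 pos [0.6145 0.0726 0.0231] total frac [-0.006  -0.0008  0.7876] rot frac [-0.0006  0.003  -0.0004] rows>= 5.0 open 0.745 F [ 0.   0.5 -0.5]
```

Emit:
{"method": "send_rows", "body": {"commands": [0,0,0.05,0,0,0,1,0,0,0.12,0,0,0,1,0,0,0.17,0,0,0,1,0,0,0.18,0,0,0,1,0,0,0.17,0,0,0,1,0,0,0.1,0,0,0,1,0,0,0.04,0,0,0,1,0,0,0,0,0,0,1]}}

```text
clock: 20.1
tool_pos: [0.6117, 0.072, 0.2429]
eef_rot: [0.694, 0.145, -0.69, 0.145]
contact_force: [-0.3, 0.3, -0.8]
opening: 0.744
```

```bash
python3 go.py .4915 .0635 .19
```

```text
t 20.1 pos [0.6117 0.072  0.2429] total frac [-0.4809 -0.0342 -0.2115] rot frac [-0.0006  0.0033 -0.0005] rows>= 3.0 open 0.744 F [-0.3  0.3 -0.8]
```

Emit:
{"method": "send_rows", "body": {"commands": [-0.06,-0.005,0,0,0.001,0,1,-0.12,-0.009,0,0,0.001,0,1,-0.14,-0.01,-0.01,0,0.001,0,1,-0.1,-0.007,-0.02,0,0,0,1,-0.05,-0.003,-0.03,0,0,0,1,0,0,-0.02,0,0,0,1,0,0,0,0,0,0,1,0,0,0,0,0,0,1,0,0,0,0,0,0,1]}}

```text
clock: 21.0
tool_pos: [0.4855, 0.0619, 0.2129]
eef_rot: [-0.686, -0.146, 0.698, -0.145]
contact_force: [0.4, -0.7, -1.4]
opening: 0.748
```

```bash
python3 go.py .4915 .0635 .15
```

```text
t 21.0 pos [0.4855 0.0619 0.2129] total frac [ 0.024   0.0064 -0.2517] rot frac [ 0.0014 -0.0101 -0.0005] rows>= 2.0 open 0.748 F [ 0.4 -0.7 -1.4]
```

Emit:
{"method": "send_rows", "body": {"commands": [0.012,0.003,-0.05,0.001,-0.005,0,1,0.011,0.003,-0.07,0,-0.005,0,1,0,0,-0.06,0,0,0,1,0,0,-0.03,0,0,0,1,0,0,0,0,0,0,1,0,0,0,0,0,0,1]}}

```text
clock: 21.6
tool_pos: [0.4978, 0.0644, 0.1598]
eef_rot: [0.695, 0.145, -0.689, 0.145]
contact_force: [-0.7, -0.8, -0.4]
opening: 0.744
```

```bash
python3 go.py .4915 .0635 .14
```

```text
t 21.6 pos [0.4978 0.0644 0.1598] total frac [-0.0251 -0.0034 -0.0791] rot frac [-0.0009  0.0058  0.0003] rows>= 1.0 open 0.744 F [-0.7 -0.8 -0.4]
```

Emit:
{"method": "send_rows", "body": {"commands": [-0.013,-0.002,-0.01,0,0.003,0,1,-0.011,-0.001,-0.01,0,0.003,0,1,0,0,0,0,0,0,1,0,0,0,0,0,0,1]}}

```text
clock: 22.0
tool_pos: [0.4925, 0.0637, 0.1561]
eef_rot: [0.693, 0.146, -0.691, 0.144]
contact_force: [-0.0, 0.0, -0.7]
opening: 0.747
```

```bash
python3 go.py .4915 .0635 .1271;  python3 - <<'E'
from h import *
d=snap('scene')
s=telemetry.get_state()
c=max(blobs(d,'yellow',300),key=cv2.contourArea);print(c.reshape(-1,2).mean(0),rim(d,c,s['tool_pos'][2]-.0231+.05))
cv2.imwrite('pics/g12.png',cv2.resize(d['image'][120:290,300:500],None,fx=3.5,fy=3.5))
E
```

```text
t 22.0 pos [0.4925 0.0637 0.1561] total frac [-0.0038 -0.0008 -0.1158] rot frac [-0.0013  0.0013  0.0004] rows>= 1.0 open 0.747 F [-0.   0.  -0.7]
[393.07746479 185.33802817] (array([0.48897939, 0.06333776]), np.float64(0.02831281027343358), np.float64(0.0013116982129072361))
```

View pics/g12.png

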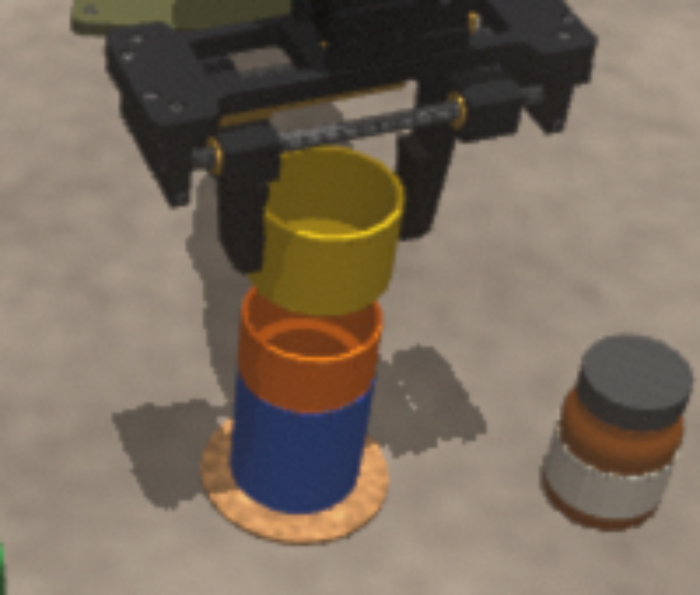

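The tub's right edge (403,200) lines up with the pot's right edge (382,330) once I allow for perspective, so it's aligned. Lowering.

Emit:
{"method": "send_rows", "body": {"commands": [-0.002,-0.001,-0.03,-0.001,0.001,0,1,-0.002,0,-0.03,0,0,0,1,0,0,-0.02,0,0,0,1,0,0,0,0,0,0,1,0,0,0,0,0,0,1]}}

```text
clock: 22.55
tool_pos: [0.4913, 0.0634, 0.134]
eef_rot: [0.692, 0.145, -0.692, 0.145]
contact_force: [0.3, -1.0, -0.7]
opening: 0.744
```

```bash
python3 go.py .4915 .0635 .1271
```

```text
t 22.55 pos [0.4913 0.0634 0.134 ] total frac [ 0.0009  0.0002 -0.0276] rot frac [-0.0001  0.      0.0003] rows>= 1.0 open 0.744 F [ 0.3 -1.  -0.7]
```

Emit:
{"method": "send_rows", "body": {"commands": [0.001,0,-0.014,0,0,0,1,0,0,-0.012,0,0,0,1,0,0,0,0,0,0,1,0,0,0,0,0,0,1]}}

```text
clock: 22.95
tool_pos: [0.4918, 0.0635, 0.1271]
eef_rot: [0.692, 0.145, -0.692, 0.145]
contact_force: [0.0, -0.1, -0.6]
opening: 0.748
```

```bash
python3 go.py .4915 .0635 .1271
```

```text
t 22.95 pos [0.4918 0.0635 0.1271] total frac [-0.0012  0.0001  0.0001] rot frac [-0.0002  0.0003  0.0004] rows>= 1.0 open 0.748 F [ 0.  -0.1 -0.6]
```

At the home height, with almost no contact force. I'll lower 1 mm more and release.

Emit:
{"method": "send_rows", "body": {"commands": [0,0,-0.004,0,0,0,1,0,0,0,0,0,0,1,0,0,0,0,0,0,0.24,0,0,0,0,0,0,0.15,0,0,0,0,0,0,0,0,0,0,0,0,0,0,0,0,0,0,0,0,0,0,0,0.05,0,0,0,0,0,0,0.12,0,0,0,0,0,0,0.14,0,0,0,0,0,0,0.06,0,0,0,0]}}

```text
clock: 24.05
tool_pos: [0.49, 0.0632, 0.2201]
eef_rot: [-0.69, -0.145, 0.694, -0.145]
contact_force: [1.2, 0.4, -0.5]
opening: 1.001
```

```bash
python3 go.py .636 .231 .15
python3 - <<'E'
from h import *
d=snap('scene')
c=max(blobs(d,'yellow',300),key=cv2.contourArea);print(c.reshape(-1,2).mean(0),rim(d,c,.154))
c=max(blobs(d,'red',300),key=cv2.contourArea);print(c.reshape(-1,2).mean(0),rim(d,c,.012))
cv2.imwrite('pics/g13.png',cv2.resize(d['image'][140:360,300:540],None,fx=2.7,fy=2.7))
E
```

```text
t 24.05 pos [0.49   0.0632 0.2201] total frac [ 0.5841  0.6711 -0.2802] rot frac [ 0.0005 -0.0031  0.0001] rows>= 6.0 open 1.001 F [ 1.2  0.4 -0.5]
[390.11029412 199.08088235] (array([0.49165819, 0.06092251]), np.float64(0.03146779675242172), np.float64(0.0006506803323220769))
[490.58928571 330.5       ] (array([0.63812634, 0.23010557]), np.float64(0.031564671987624665), np.float64(0.00043229933260679066))
```

View pics/g13.png

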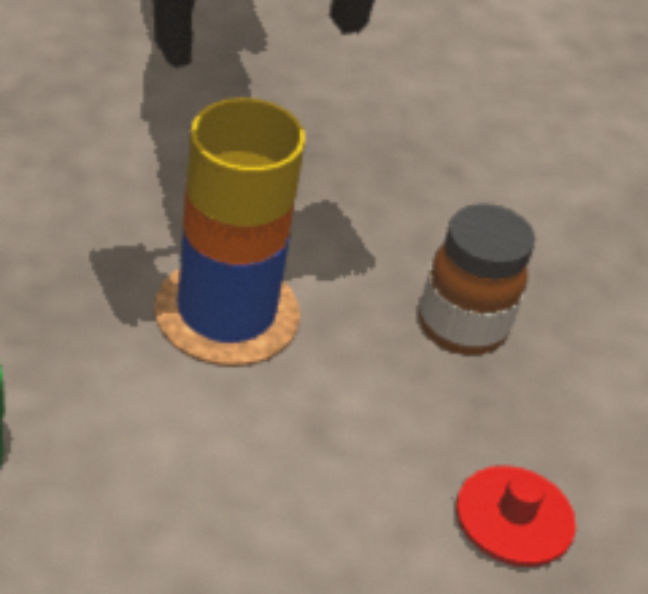

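The tub is fully home: its rim fits a circle at z = 0.154, with no visible gap. Next is the lid at scene (490,330), two-view mean (.636,.231).

Emit:
{"method": "send_rows", "body": {"commands": [0.05,0.06,0,0,0,0,0.2,0.1,0.11,0,0,0,0,0.5,0.12,0.14,0,0,0,0,0.5,0.12,0.14,-0.02,0,0,0,0.5,0.1,0.12,-0.03,0,0,0,0.5,0.06,0.07,-0.04,0,0,0,0.5,0.03,0.03,-0.02,0,0,0,0.5,0,0,0,0,0,0,0.5,0,0,0,0,0,0,0.5,0,0,0,0,0,0,0.5]}}

```text
clock: 25.1
tool_pos: [0.6355, 0.2343, 0.1857]
eef_rot: [-0.688, -0.142, 0.697, -0.145]
contact_force: [0.3, -0.5, 0.2]
opening: 0.498
```

```bash
python3 go.py .636 .231 .1
```

```text
t 25.1 pos [0.6355 0.2343 0.1857] total frac [ 0.0018 -0.013  -0.3427] rot frac [ 0.0037 -0.0069  0.0029] rows>= 2.0 open 0.498 F [ 0.3 -0.5  0.2]
```

Emit:
{"method": "send_rows", "body": {"commands": [0.001,-0.006,-0.06,0.002,-0.004,0.002,0.5,0.001,-0.006,-0.1,0.002,-0.003,0.001,0.5,0,0,-0.1,0,0,0,0.5,0,0,-0.06,0,0,0,0.5,0,0,0,0,0,0,0.5,0,0,0,0,0,0,0.5]}}

```text
clock: 25.7
tool_pos: [0.6364, 0.2256, 0.1077]
eef_rot: [0.694, 0.143, -0.691, 0.144]
contact_force: [0.2, -0.8, 0.4]
opening: 0.497
```

```bash
python3 go.py .636 .231 .06
```

```text
t 25.7 pos [0.6364 0.2256 0.1077] total frac [-0.0016  0.0217 -0.1906] rot frac [0.0004 0.0032 0.0035] rows>= 2.0 open 0.497 F [ 0.2 -0.8  0.4]
```

Emit:
{"method": "send_rows", "body": {"commands": [-0.001,0.011,-0.05,0,0.002,0.002,0.5,-0.001,0.011,-0.06,0,0.001,0.001,0.5,0,0,-0.05,0,0,0,0.5,0,0,-0.02,0,0,0,0.5,0,0,0,0,0,0,0.5,0,0,0,0,0,0,0.5]}}

```text
clock: 26.3
tool_pos: [0.6372, 0.2324, 0.061]
eef_rot: [0.693, 0.145, -0.691, 0.145]
contact_force: [0.2, -0.1, 0.3]
opening: 0.496
```

```bash
python3 go.py .636 .231 .018;python3 - <<'E'
from h import *
d=snap('scene')
cv2.imwrite('pics/g14.png',cv2.resize(d['image'][200:370,390:590],None,fx=3.5,fy=3.5))
d=snap('top')
cv2.imwrite('pics/g14t.png',cv2.resize(d['image'][130:300,90:290],None,fx=3.5,fy=3.5))
E
```

```text
t 26.3 pos [0.6372 0.2324 0.061 ] total frac [-0.0047 -0.0057 -0.1721] rot frac [-0.0007  0.0022  0.0001] rows>= 1.0 open 0.496 F [ 0.2 -0.1  0.3]
```

View pics/g14.png

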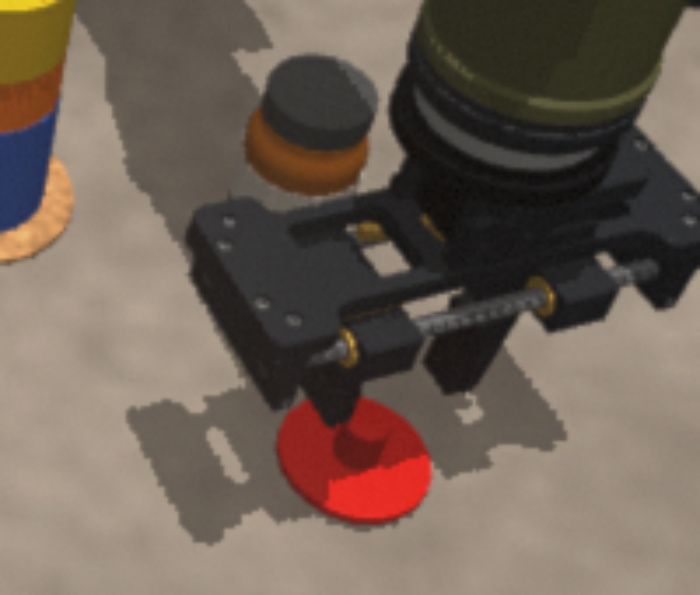

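The fingertips at crop (335,415) and (455,380) are above the knob at (360,440), and the jar is well behind the gripper. Descending.

Emit:
{"method": "send_rows", "body": {"commands": [-0.003,-0.003,-0.04,0,0.001,0,0.5,-0.002,-0.003,-0.05,0,0.001,0,0.5,0,0,-0.04,0,0,0,0.5,0,0,-0.02,0,0,0,0.5,0,0,0,0,0,0,0.5,0,0,0,0,0,0,0.5]}}

```text
clock: 27.0
tool_pos: [0.6361, 0.2306, 0.0207]
eef_rot: [0.693, 0.145, -0.692, 0.145]
contact_force: [0.7, -0.1, -0.2]
opening: 0.501
```

```bash
python3 go.py .636 .231 .018;python3 - <<'E'
from h import *
d=snap('scene')
cv2.imwrite('pics/g15.png',cv2.resize(d['image'][220:370,410:590],None,fx=4,fy=4))
E
```

```text
t 27.0 pos [0.6361 0.2306 0.0207] total frac [-0.0003  0.0017 -0.0108] rot frac [-0.0009  0.0006  0.0004] rows>= 1.0 open 0.501 F [ 0.7 -0.1 -0.2]
```

View pics/g15.png

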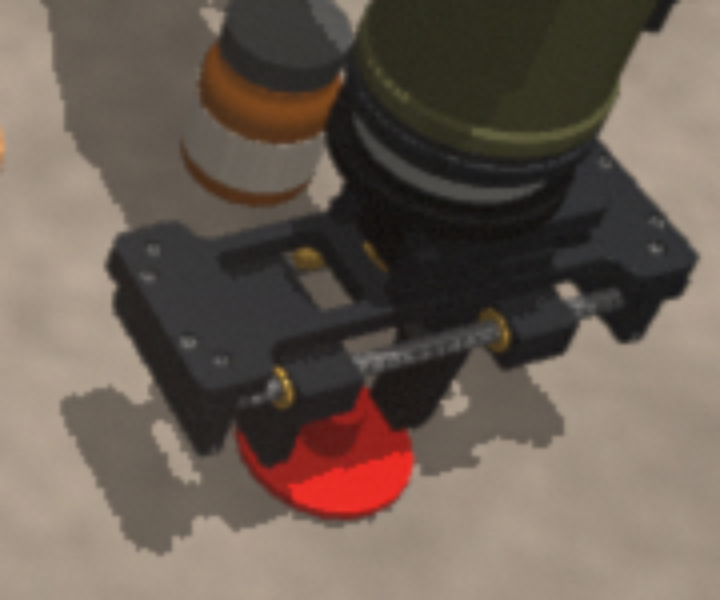

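Emit:
{"method": "send_rows", "body": {"commands": [0,0.001,-0.013,0,0,0,0.5,0,0,0,0,0,0,0.5,0,0,0,0,0,0,1,0,0,0,0,0,0,1,0,0,0,0,0,0,1,0,0,0,0,0,0,1,0,0,0,0,0,0,1]}}

```text
clock: 27.75
tool_pos: [0.637, 0.2313, 0.0187]
eef_rot: [0.693, 0.146, -0.691, 0.144]
contact_force: [-0.1, 0.1, -0.9]
opening: 0.224
```

```bash
python3 go.py .636 .231 .25
```

```text
t 27.75 pos [0.637  0.2313 0.0187] total frac [-0.004  -0.0012  0.9252] rot frac [-0.0015  0.0022  0.0003] rows>= 6.0 open 0.224 F [-0.1  0.1 -0.9]
```

Emit:
{"method": "send_rows", "body": {"commands": [0,0,0.04,0,0,0,1,0,0,0.1,0,0,0,1,0,0,0.17,0,0,0,1,0,0,0.18,0,0,0,1,0,0,0.18,0,0,0,1,0,0,0.14,0,0,0,1,0,0,0.08,0,0,0,1,0,0,0.03,0,0,0,1,0,0,0,0,0,0,1]}}

```text
clock: 28.65
tool_pos: [0.6339, 0.2298, 0.2619]
eef_rot: [0.694, 0.146, -0.691, 0.144]
contact_force: [1.1, -0.9, -1.2]
opening: 0.223
```

```bash
python3 go.py .4912 .0634 .22
```

```text
t 28.65 pos [0.6339 0.2298 0.2619] total frac [-0.5707 -0.6657 -0.1675] rot frac [-0.0016  0.0023  0.0004] rows>= 5.0 open 0.223 F [ 1.1 -0.9 -1.2]
```

Emit:
{"method": "send_rows", "body": {"commands": [-0.05,-0.06,0,0,0,0,1,-0.09,-0.11,0,0,0,0,1,-0.12,-0.14,0,0,0,0,1,-0.12,-0.14,0,0,0,0,1,-0.1,-0.11,-0.01,0,0,0,1,-0.06,-0.07,-0.01,0,0,0,1,-0.03,-0.03,0,0,0,0,1,0,0,0,0,0,0,1,0,0,0,0,0,0,1,0,0,0,0,0,0,1]}}

```text
clock: 29.65
tool_pos: [0.4761, 0.0588, 0.2444]
eef_rot: [-0.685, -0.146, 0.699, -0.145]
contact_force: [0.0, -0.5, -0.7]
opening: 0.222
```

```bash
python3 go.py .4912 .0634 .19
```

```text
t 29.65 pos [0.4761 0.0588 0.2444] total frac [ 0.0605  0.0183 -0.2174] rot frac [ 0.0012 -0.0129 -0.0008] rows>= 2.0 open 0.222 F [ 0.  -0.5 -0.7]
```

Emit:
{"method": "send_rows", "body": {"commands": [0.02,0.006,-0.02,0,-0.005,0,1,0.02,0.006,-0.05,0,-0.004,0,1,0.015,0.005,-0.05,0,-0.003,0,1,0,0,-0.04,0,0,0,1,0,0,0,0,0,0,1,0,0,0,0,0,0,1]}}

```text
clock: 30.25
tool_pos: [0.4943, 0.0682, 0.201]
eef_rot: [0.693, 0.148, -0.69, 0.148]
contact_force: [0.2, -0.4, -0.5]
opening: 0.217
```

```bash
python3 go.py .4912 .0634 .185
```

```text
t 30.25 pos [0.4943 0.0682 0.201 ] total frac [-0.0124 -0.0191 -0.0641] rot frac [-0.0005  0.0021 -0.0047] rows>= 1.0 open 0.217 F [ 0.2 -0.4 -0.5]
```

Emit:
{"method": "send_rows", "body": {"commands": [-0.006,-0.01,-0.02,0,0.001,-0.003,1,-0.006,-0.009,-0.02,0,0.001,-0.002,1,0,0,0,0,0,0,1,0,0,0,0,0,0,1]}}

```text
clock: 30.65
tool_pos: [0.4915, 0.0629, 0.1911]
eef_rot: [0.693, 0.145, -0.692, 0.144]
contact_force: [0.3, 0.2, -1.0]
opening: 0.219
```

```bash
python3 go.py .4912 .0634 .1667;python3 - <<'E'
from h import *
d=snap('scene')
s=telemetry.get_state()
c=max(blobs(d,'red',100),key=cv2.contourArea);print(c.reshape(-1,2).mean(0),rim(d,c,s['tool_pos'][2]-.0187+.012))
cv2.imwrite('pics/g16.png',cv2.resize(d['image'][110:290,310:480],None,fx=3.3,fy=3.3))
E
```

```text
t 30.65 pos [0.4915 0.0629 0.1911] total frac [-0.0013  0.0019 -0.0976] rot frac [-0.0007  0.001   0.001 ] rows>= 1.0 open 0.219 F [ 0.3  0.2 -1. ]
[393.10606061 174.65909091] (array([0.45882629, 0.06452494]), np.float64(0.035), np.float64(nan))
  return _methods._mean(a, axis=axis, dtype=dtype,
  ret = ret.dtype.type(ret / rcount)
```

View pics/g16.png

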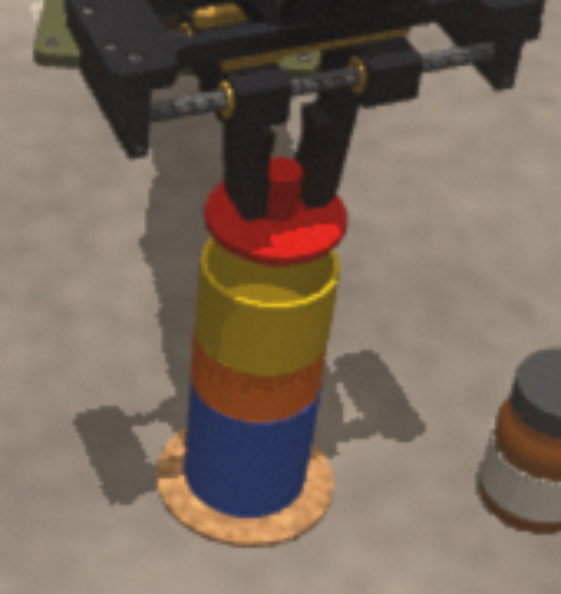

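The lid disc, centre about (276,225) in the crop, is square and centred over the tub's mouth (270,270). Lowering.

Emit:
{"method": "send_rows", "body": {"commands": [-0.001,0.001,-0.03,0,0.001,0,1,0,0.001,-0.03,0,0,0,1,0,0,-0.01,0,0,0,1,0,0,0,0,0,0,1,0,0,0,0,0,0,1]}}

```text
clock: 31.2
tool_pos: [0.4913, 0.0636, 0.1721]
eef_rot: [0.692, 0.145, -0.692, 0.144]
contact_force: [0.7, -0.3, -0.4]
opening: 0.222
```

```bash
python3 go.py .4912 .0634 .1667
```

```text
t 31.2 pos [0.4913 0.0636 0.1721] total frac [-0.0005 -0.0008 -0.0215] rot frac [-0.0008  0.      0.0009] rows>= 1.0 open 0.222 F [ 0.7 -0.3 -0.4]
```

Emit:
{"method": "send_rows", "body": {"commands": [0,0,-0.014,0,0,0,1,0,0,-0.01,0,0,0,1,0,0,0,0,0,0,1,0,0,0,0,0,0,1]}}

```text
clock: 31.6
tool_pos: [0.4919, 0.0637, 0.1665]
eef_rot: [0.693, 0.145, -0.691, 0.144]
contact_force: [0.6, -0.2, -0.2]
opening: 0.218
```

```bash
python3 go.py .4912 .0634 .1667
```

```text
t 31.6 pos [0.4919 0.0637 0.1665] total frac [-0.0029 -0.0012  0.0007] rot frac [-0.0009  0.0012  0.0009] rows>= 1.0 open 0.218 F [ 0.6 -0.2 -0.2]
```

Emit:
{"method": "send_rows", "body": {"commands": [0,0,-0.004,0,0,0,1,0,0,0,0,0,0,1,0,0,0,0,0,0,0.74,0,0,0,0,0,0,0.65,0,0,0,0,0,0,0.5,0,0,0,0,0,0,0.5,0,0,0,0,0,0,0.5,0,0,0.04,0,0,0,0.5,0,0,0.12,0,0,0,0.5,0,0,0.16,0,0,0,0.5,0,0,0.1,0,0,0,0.5,0,0,0,0,0,0,0.5]}}

```text
clock: 32.8
tool_pos: [0.4915, 0.0637, 0.2764]
eef_rot: [0.693, 0.145, -0.691, 0.144]
contact_force: [1.1, 0.3, 0.7]
opening: 0.497
```

```bash
python3 go.py .42 -.05 .3
```

```text
t 32.8 pos [0.4915 0.0637 0.2764] total frac [-0.2859 -0.4549  0.0946] rot frac [-0.0011  0.0012  0.0009] rows>= 4.0 open 0.497 F [1.1 0.3 0.7]
```

Moving the arm aside, high above everything, to see the whole scene.

Emit:
{"method": "send_rows", "body": {"commands": [0,0,0.05,0,0,0,0.5,-0.03,-0.08,0.04,0,0,0,0.5,-0.05,-0.14,0.02,0,0,0,0.5,-0.05,-0.16,0,0,0,0,0.5,-0.05,-0.16,0,0,0,0,0.5,-0.05,-0.16,0,0,0,0,0.5,-0.03,-0.1,0,0,0,0,0.5,0,-0.04,0,0,0,0,0.5,0,0,0,0,0,0,0.5,0,0,0,0,0,0,0.5]}}

```text
clock: 33.8
tool_pos: [0.4207, -0.1496, 0.3026]
eef_rot: [-0.692, -0.149, 0.692, -0.145]
contact_force: [0.1, -1.3, -0.4]
opening: 0.503
```

Run:
```python
from h import *
print(telemetry.get_state()['tool_pos'])
for n in('scene','top'):
    d=snap(n,'end'+n)
    for col,z in dict(red=.160,yellow=.154,green=.078).items():
        for c in blobs(d,col,200):
            u=c.reshape(-1,2).mean(0).round()
            if u[1]>110: print(n,col,u,*[np.round(x,4) for x in rim(d,c,z)])
d=snap('scene')
cv2.imwrite('pics/endcrop.png',cv2.resize(d['image'][140:340,300:520],None,fx=3,fy=3))
```

```text
[ 0.42072414 -0.14957352  0.30258323]
scene red [392. 188.] [0.4873 0.0629] 0.027 0.0024
scene yellow [388. 208.] [ 956.3897 -103.5578] 0.035 nan
scene green [281. 293.] [ 0.6318 -0.0974] 0.0325 0.0005
top red [249. 226.] [0.4994 0.0685] 0.0209 0.0045
top green [334. 165.] [ 0.6272 -0.0949] 0.0311 0.0006
  return _methods._mean(a, axis=axis, dtype=dtype,
  ret = ret.dtype.type(ret / rcount)
```

View pics/endscene.png

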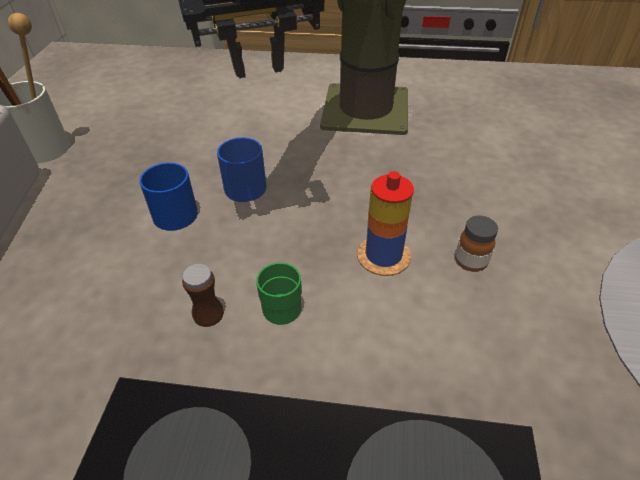

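View pics/endcrop.png

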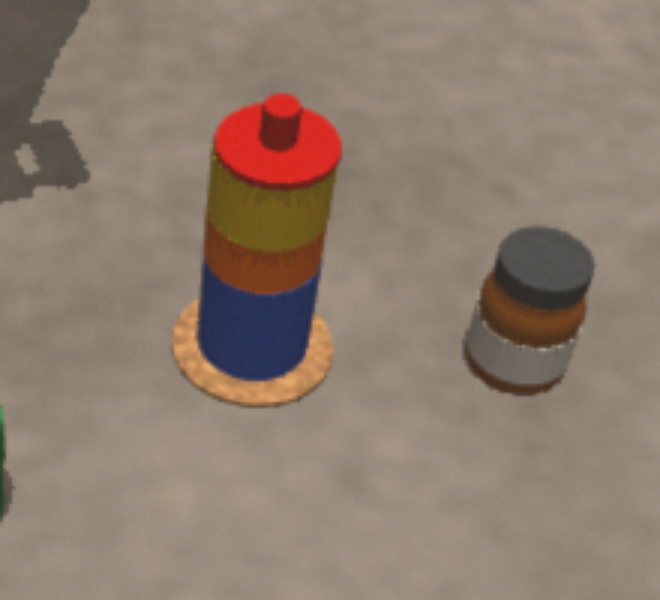

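View pics/endtop.png

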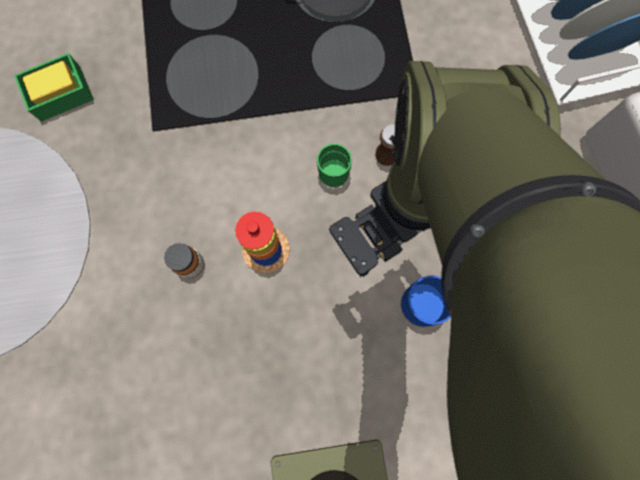

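The pot is stacked straight at scene (390,220), and the mill, jar and green insert are where they were. The rim fits on the lid aren't usable because the knob breaks the outline, so I'll check its height by comparing predicted and observed pixels.

Run:
```python
from h import *
for n,xy in (('scene',(.4918,.0612)),('top',(.4888,.0650))):
    d=snap(n); c=[c for c in blobs(d,'red',200) if abs(c.reshape(-1,2).mean(0)[1]-210)<40][0].reshape(-1,2)
    print(n,'obs x',c[:,0].min(),c[:,0].max(),'y',c[:,1].min(),c[:,1].max())
    th=np.linspace(0,2*np.pi,90)
    for dz in(0,.006):
        P=[proj(d,(xy[0]+r_*np.cos(t),xy[1]+r_*np.sin(t),z+dz)) for t in th for r_,z in((.033,.154),(.033,.160),(.010,.184))]
        P=np.array(P);print('pred dz',dz,'x',P[:,0].min().round(1),P[:,0].max().round(1),'y',P[:,1].min().round(1),P[:,1].max().round(1))
```

```text
scene obs x 372 413 y 171 202
pred dz 0 x 370.0 413.0 y 169.4 202.7
pred dz 0.006 x 370.2 413.5 y 166.3 199.7
top obs x 237 268 y 213 245
pred dz 0 x 234.4 273.7 y 211.9 250.4
pred dz 0.006 x 233.7 273.3 y 210.9 249.7
```

The scene view matches the lid fully home: its lower edge is at row 202, with 202.7 predicted home and 199.7 if it sat 6 mm high. Handing in.

```bash
python3 -c "
from plant import job,telemetry
print(telemetry.get_state()['clock']);print(job.finish_job())"
```

```text
34.05
the job is handed in; nothing more can be done
None
```

I put the pot together on the cork mat in the order asked: smallest blue cup, orange insert, yellow tub, red lid. Each part was let go before I fetched the next. I handed in at about 34 s, with the arm well clear of everything.

**Last checks:**
- **Stack:** in the final pictures it stands straight in the middle of the mat, with no gaps at the joints. Each part was released within about 1 mm of its calculated home height.
- **Lid:** in the scene view its lower edge is at row 202. I predicted 202.7 if fully home and 199.7 if it sat 6 mm high.
- **Other things:** the green insert measured unmoved to within about 0.2 mm and stands on the bare worktop. The mill, the jar and the larger blue cups look unmoved in the pictures, though I did not re-measure them.
- **Forces:** the highest contact I read was about 5 N, when the orange insert met the cup's rim.

**What disagreed or failed:**
- **Cameras:** the two views differed by about 3 mm, up to 5 mm on the orange insert, so I used their average. For the cup that average matched the release point within 1 mm.
- **Lid fits:** circle fits on the lid in the last pictures were unusable because the knob breaks the outline. The top-view lid mask also came out too small to judge its height.
- **Refused move:** one move call was refused because a row was short, and nothing moved.

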